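# Strip the rover's wheel hub into the foam tray

## Task

The wheel hub stands stacked on the axle of the rover's suspension arm, its nut already unscrewed. Strip it one part at a time from the top (lock nut, flanged bush, ball bearing, then the wheel hub itself) and lay each part flat and the same way up in the foam pocket of the tray that is cut for its shape and size, down on the pocket's floor. Set the parts down, do not let them fall.

Things in the scene. Friction and masses are not known exactly. Their poses are not given: they have to be found in the camera images.
- nut: Steel hexagonal lock nut at the top of the stack, 24 mm across flats, 14 mm high plus a thin round collar up to 16 mm; bore 16 mm. It is unscrewed: it lifts straight off, its lower 9 mm sit loosely round the axle. Origin: centre of the underside; z up; x is square to one pair of flats (the others at 60 and 120 degrees). About 40 g.
- bush: Bronze-coloured flanged bush, second from the top: flange 40 mm in diameter and 5 mm high at the bottom, then a sleeve 28 mm in diameter up to 18 mm height; bore 20 mm. Origin: centre of the underside; z up. The nut rests on its top at the start. About 70 g.
- bearing: Sealed ball bearing, third from the top: plain steel ring 52 mm in diameter, 15 mm high, bore 25 mm, black seal in its face. Origin: centre of the underside; z up. The bush rests on its top at the start. About 130 g.
- hub: Aluminium wheel hub, at the bottom of the stack: square plate 66 x 66 mm, 8 mm thick, with a hole in each corner, and on it a round barrel 44 mm in diameter up to 26 mm height; bore 24 mm right through. Origin: centre of the plate's underside; z up, x and y along the plate's sides. The bearing rests on the barrel at the start. About 200 g.
- nest_nut: Fixed dark foam block 105.5 mm square, 14 mm high, one of four in the tray (which lies where varies); in its top a 5 mm deep pocket with a yellow floor: a hexagon 42 mm across flats, for the lock nut. Origin: centre of the underside; pocket floor 9 mm, foam top 14 mm above it; z up, x and y along the block's sides.
- nest_bush: Fixed dark foam block 105.5 mm square, 14 mm high, one of four in the tray (which lies where varies); in its top a 5 mm deep pocket with a yellow floor: the smaller of the two round ones, 54 mm in diameter, for the flanged bush. Origin: centre of the underside; pocket floor 9 mm, foam top 14 mm above it; z up, x and y along the block's sides.
- nest_bearing: Fixed dark foam block 105.5 mm square, 14 mm high, one of four in the tray (which lies where varies); in its top a 5 mm deep pocket with a yellow floor: the larger of the two round ones, 70 mm in diameter, for the ball bearing. Origin: centre of the underside; pocket floor 9 mm, foam top 14 mm above it; z up, x and y along the block's sides.
- nest_hub: Fixed dark foam block 105.5 mm square, 14 mm high, one of four in the tray (which lies where varies); in its top a 5 mm deep pocket with a yellow floor: 84 x 84 mm square, sides along the block's, for the wheel hub, whose plate goes in only if turned less than about 15 degrees against it. Origin: centre of the underside; pocket floor 9 mm, foam top 14 mm above it; z up, x and y along the block's sides.
- rocker: Fixed aluminium rover suspension arm: round housing (64 mm across, 34 high) carrying the upright axle; square tube 32 mm high leading along +x to 263 mm, under a strap clamp 49 mm high, 96 wide at 150 mm. Origin: on the axle's line at bench level. The hub rests 36 mm above it; axle 18 mm thick to 75, 16 to 93, 13 to its end at 104 mm: lift each part straight up till its underside is above that.
- tray: Fixed plywood tray, 226 mm square, rim 21 mm high, that holds the four foam blocks two by two, 107 mm apart, their undersides 5 mm above the bench. Origin: centre of the underside, z up, x and y along its sides.
Not all that is in view belongs to the job. Leave any blue, orange or pink look-alike of the bearing alone.

How it is judged:
By the outcome, as a careful person would: the job done as asked, in the order asked, and still so for the second after the job is handed in, with the robot touching nothing.
It also fails if it takes over 112 s, if anything falls off the work surface, if the arm or the gripper's body presses on something with over 40 N, if the wrist force passes 120 N, or if a joint passes its speed limit or range.

## Robot

A 7-joint arm with a two-finger parallel gripper is mounted at the origin on the work surface. World frame = base frame: x ahead of the robot, y to its left, z up, the work surface at z = 0. Lengths are in m, angles in rad, forces in N, time in s.
With the tool pointing down it reaches from about 0.425 to 0.925 m from the base axis. Payload 6.8 kg.
Tool frame: the origin (TCP) lies on the centre line of the jaws, within the pads' length; the fingertips stand bot.finger_overhang ahead of it and the grasp point (between the pads) lies 3 mm ahead of it (bot.finger_overhang is the distance from the TCP to the fingertips, in m); z points along the fingers, y is the direction in which the jaws open and shut (so a half turn about z gives the same grasp; the last joint's range is limited). The gripper opens to 85 mm and grips with 20 to 120 N. Pads are 22 mm wide; open, the fingers measure 114 mm over their backs; the gripper's body (76 mm by 85 mm) begins 54 mm behind the grasp point. The pads swing forward as they close: fully open they stand 13 mm farther back than shut.
Start: joints at [-1.315, 0.477, 0.022, 1.555, -0.011, 1.109, -0.083], TCP at [0.24, 0.631, 0.233] pointing down, gripper open.
Joint ranges: [-2.96, 2.96], [-0.34, 2.1], [-1.41, 1.46], [0.24, 2.44], [-1.37, 4.51], [0.17, 1.92], [-2.96, 2.96]. Speed limits (rad/s): [2.39, 2.39, 3.14, 3.14, 3.14, 3.14, 3.14].

## Interface

Orientations are given as a unit quaternion [w, x, y, z].
In Python, from station import bot gives the robot as it stands.
- The arm moves only by the tool drive_tool, never from a script. Its argument "increments" is text: rows parted by semicolons, each of 4 numbers parted by spaces: the shift along the world's x, y, z in m, then the turn about the world's z in rad. In form: tx ty tz spin; .... A call has 1 to 12 rows; each row shifts and turns the commanded pose from where the row before left it; what a row does not reach is not made up. A row lasts 1/12 s, in which the tool goes at most 41.7 mm and 7.16 degrees, less where a joint would pass 70% of its speed; a pose out of reach is approached as far as the arm can. A call is refused whole if a number of a shift passes 0.0417 or a number of a turn 0.125, either way. A call with a gripper value outside its range is refused whole. "grip" is the opening, from 0 (shut) to 1 (fully open), set as the call begins (left out, the last holds). The fingers move at their own pace and stop on an object; "squeeze" is the grip in N (left out, the last holds). Time passes only in rows, so rows that do not move let the fingers close. It gives the time, the measured TCP pose, the force and the opening at its end, in the units of the state.
- bot.get_obs(): the state, without advancing time (a new reading comes with each control period).
- bot.read_camera(name): name is "scene" or "top"; returns the picture (384x512x3 uint8, red, green, blue); there is no depth.
- bot.calibration(name): a dict with "fx", "fy", "cx", "cy" (pixels), "distortion" ([k1, k2, p1, p2, k3] as OpenCV has them; the pictures are not rectified), "camera_from_world" (4x4, takes a point from world to camera coordinates). Camera axes: x right, y down, z forward; pixel columns grow to the right and rows downward; lengths in m; the calibration is good to about 2 mm. A picture is of the moment at which its call begins. calibration takes no time and is no camera call.
- bot.hand_in(): hands the job in, once; it reports no verdict.
The state is a dict: "t": time; "q": joint angles; "joint_vel": joint speeds; "joint_torque": joint torques, N m; "eef_pos": TCP position; "tool_rot": TCP orientation; "contact_force": force on the tool from outside, world axes, zero at the start; "torque": the same for the moment, N m; "gripper_width": opening from 0.0 (shut) to 1.0 (fully open).
Only numpy, scipy, OpenCV 4.12 (cv2) and the standard library are available. Lean on these libraries where they do the work, as an engineer would, in place of code of your own. Each camera call takes 0.05 s, during which the arm holds its last target.

## Working session

There is one attempt and no reset: what is moved stays moved. The work goes in short steps, Python scripts to look and compute and a tool call to move; the robot and the scene stay as the last step left them, time stands still between calls to the robot, and variables do not carry over. Pictures are saved under pics/ and viewed, and the job is handed in when it is done.

Besides the shell and the picture viewer there is one more tool, called after "Request:" by a JSON object that holds its "fn" and its "kwargs", one argument or row to a line. drive_tool: Moves the arm, as the interface text tells. Its arguments: {"type":"object","properties":{"increments":{"type":"string"},"grip":{"type":"number"},"squeeze":{"type":"number"}},"required":["increments"]}

```bash
ls; mkdir -p pics; python3 - <<'E'
from station import bot
import cv2,json
print(bot.get_obs()); print(bot.finger_overhang)
for n in("scene","top"):
    im=bot.read_camera(n); cv2.imwrite(f"pics/{n}0.png",im[:,:,::-1]); c=bot.calibration(n); print(n,c)
E
```

```text
pics
{'t': 0.0, 'q': array([-1.31511064,  0.47782765,  0.02234541,  1.55648435, -0.01151576,
        1.1092921 , -0.08311166]), 'joint_vel': array([-0.00020264,  0.00092048, -0.00021561, -0.00235203,  0.0002242 ,
       -0.00070923, -0.00127481]), 'joint_torque': array([ 2.04350267e-04, -5.96423578e+01,  1.60738081e+00, -2.81204742e+01,
        1.23418905e-02,  9.14461358e-03,  7.13827461e-06]), 'eef_pos': array([0.23997326, 0.63025258, 0.23159346]), 'tool_rot': array([-1.06000514e-04,  1.80892651e-01,  9.83502396e-01, -9.35669944e-04]), 'contact_force': array([ 0.28559166, -0.23953848, -0.84037099]), 'torque': array([-0.00922974,  0.015306  , -0.00163434]), 'gripper_width': 0.999648888093021}
0.022
scene {'fx': 363.48321738593154, 'fy': 363.48321738593154, 'cx': 254.80581366511583, 'cy': 190.74527217562198, 'distortion': array([-0.02570003,  0.        ,  0.        ,  0.        ,  0.        ]), 'camera_from_world': array([[-0.47407747,  0.88048087, -0.00199561,  0.23083804],
       [ 0.60910181,  0.32632046, -0.72284849, -0.28126293],
       [-0.63580306, -0.34390171, -0.69100367,  1.14671049],
       [ 0.        ,  0.        ,  0.        ,  1.        ]])}
top {'fx': 394.17954189677187, 'fy': 394.17954189677187, 'cx': 254.53859666224258, 'cy': 190.91515835418235, 'distortion': array([-0.11357174,  0.        ,  0.        ,  0.        ,  0.        ]), 'camera_from_world': array([[ 0.01782871, -0.99892065,  0.04289146, -0.00216368],
       [-0.98977191, -0.02370572, -0.1406755 ,  0.55813649],
       [ 0.14154043, -0.0399447 , -0.98912624,  0.87279149],
       [ 0.        ,  0.        ,  0.        ,  1.        ]])}
```

View pics/scene0.png

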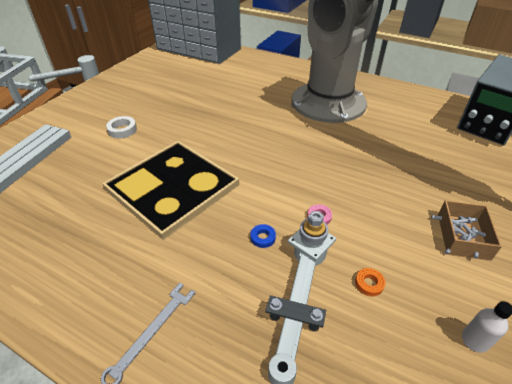

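View pics/top0.png

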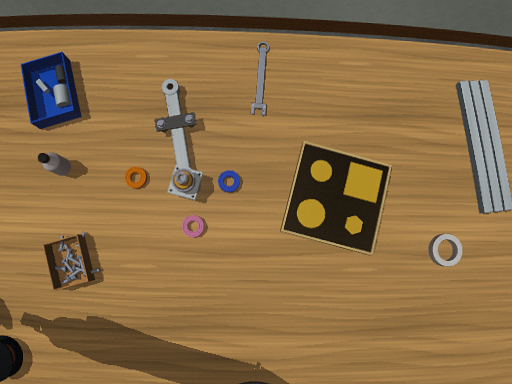

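```bash
python3 - <<'E'
import cv2
t=cv2.imread('pics/top0.png');s=cv2.imread('pics/scene0.png')
a=cv2.resize(t[130:250,130:260],None,fx=6,fy=5,interpolation=cv2.INTER_CUBIC)
cv2.imwrite('pics/z1.png',cv2.resize(t[150:240,140:250],None,fx=6,fy=6,interpolation=cv2.INTER_CUBIC))
cv2.imwrite('pics/z2.png',cv2.resize(t[135:260,270:400],None,fx=4.6,fy=4.6,interpolation=cv2.INTER_CUBIC))
cv2.imwrite('pics/z3.png',cv2.resize(s[195:275,270:360],None,fx=7,fy=7,interpolation=cv2.INTER_CUBIC))
E
```

```text
(no output)
```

View pics/z1.png

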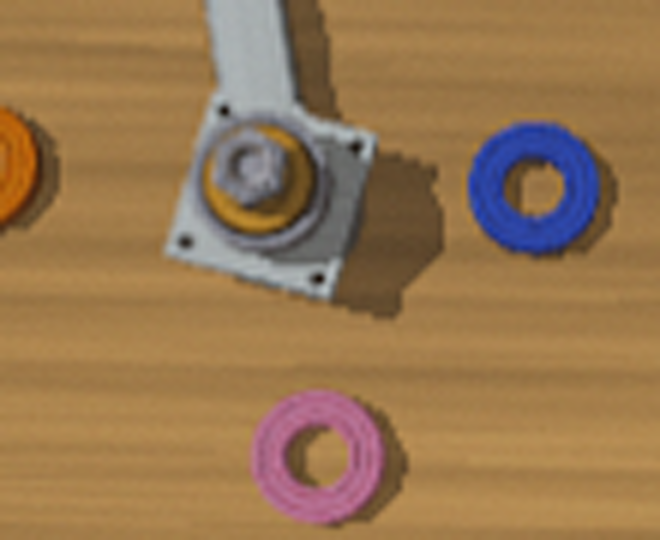

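View pics/z2.png

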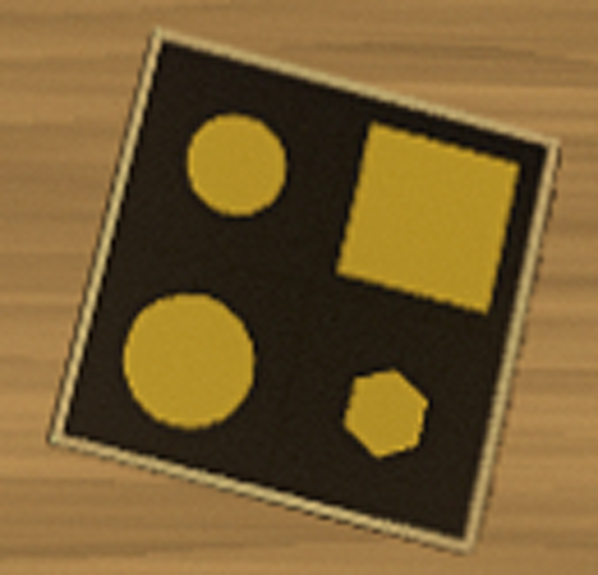

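View pics/z3.png

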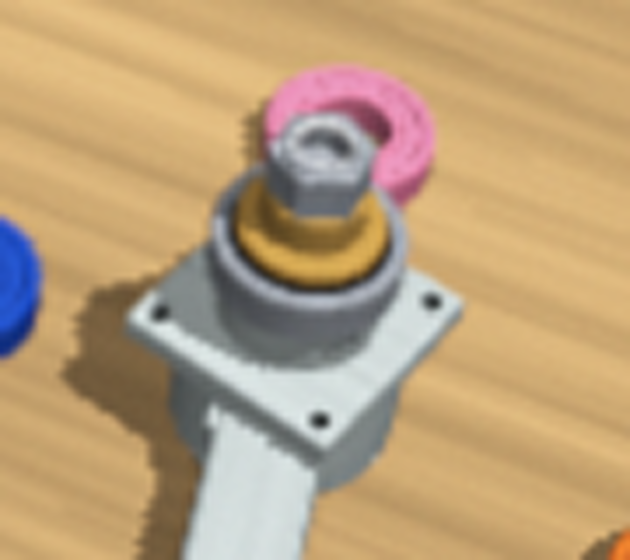

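```bash
cat > h.py <<'E'
import numpy as np,cv2
from station import bot
C={n:bot.calibration(n) for n in("scene","top")}
def K(c): return np.array([[c['fx'],0,c['cx']],[0,c['fy'],c['cy']],[0,0,1.]])
def proj(n,P):
    c=C[n];T=c['camera_from_world'];P=np.atleast_2d(P).astype(float)
    return cv2.projectPoints(P,cv2.Rodrigues(T[:3,:3])[0],T[:3,3],K(c),c['distortion'])[0][:,0]
def plane(n,px,z):
    c=C[n];T=c['camera_from_world'];u=cv2.undistortPoints(np.array(px,float).reshape(-1,1,2),K(c),c['distortion'])[:,0]
    d=np.c_[u,np.ones(len(u))]@T[:3,:3];o=-T[:3,:3].T@T[:3,3]
    s=(z-o[2])/d[:,2];return o+d*s[:,None]
E
cat > m1.py <<'E'
from h import *
def un(p,f,ox,oy): p=np.array(p,float);return (p+.5)/f-.5+[ox,oy]
t=plane('top',un([(220,95),(375,137),(328,298),(165,252)],6,140,150),.044)
print(t, t.mean(0), np.linalg.norm(t-np.roll(t,1,0),axis=1))
s=plane('scene',un([(130,320),(462,302),(325,447)],7,270,195),.044)
print(s,(s[0]+s[1])/2,np.linalg.norm(s[0]-s[1])/2**.5,np.linalg.norm(s[0]-s[2]))
print('yaw top',[np.degrees(np.arctan2(*(t[(i+1)%4]-t[i])[1::-1]))%90 for i in range(4)],'scene',[np.degrees(np.arctan2(*(s[i]-s[2])[1::-1]))%90 for i in (0,1)])
print('nut',plane('top',un([(250,166)],6,140,150),.111),plane('scene',un([(322,153)],7,270,195),.111))
for n in('top','scene'):
    im=cv2.imread(f'pics/{n}0.png');hsv=cv2.cvtColor(im,cv2.COLOR_BGR2HSV)
    m=cv2.inRange(hsv,(20,170,100),(32,255,255))
    k,l,st,ce=cv2.connectedComponentsWithStats(m)
    for i in range(1,k):
        if st[i,4]>60: print(n,st[i],plane(n,[ce[i]],.014))
# tray corners rim z .021
tr=plane('top',un([(155,25),(562,145),(470,552),(48,440)],4.6,270,135),.021)
print(tr,tr.mean(0),np.linalg.norm(tr-np.roll(tr,1,0),axis=1),[np.degrees(np.arctan2(*(tr[(i+1)%4]-tr[i])[1::-1]))%90 for i in range(4)])
for nm,p in(('orange',(136,178)),('blue',(229.5,181)),('pink',(193.5,226))): print(nm,plane('top',[p],.01))
E
python3 m1.py
```

```text
[[0.61271057 0.19216457 0.044     ]
 [0.59767463 0.13170883 0.044     ]
 [0.53486239 0.14730706 0.044     ]
 [0.55106456 0.21033777 0.044     ]] [0.57407804 0.17037956 0.044     ] [0.06426894 0.06229748 0.06472003 0.0650798 ]
[[0.59798703 0.13190269 0.044     ]
 [0.54945561 0.20944373 0.044     ]
 [0.61222685 0.1940328  0.044     ]] [0.57372132 0.17067321 0.044     ] 0.06468350705485323 0.06374106069793256
yaw top [np.float64(76.03334663421685), np.float64(76.05379453209449), np.float64(75.58411450212459), np.float64(73.57452882962359)] scene [np.float64(77.09113130274996), np.float64(76.2061659437191)]
nut [[0.57352337 0.16934284 0.111     ]] [[0.57668253 0.1710611  0.111     ]]
top [311 160  21  22 374] [[ 0.61588428 -0.1517206   0.014     ]]
top [ 343  162   40   41 1138] [[ 0.58990903 -0.25509384  0.014     ]]
top [297 199  28  29 656] [[ 0.51177964 -0.12598811  0.014     ]]
top [345 216  18  18 242] [[ 0.48641703 -0.22993422  0.014     ]]
[[ 0.68831004 -0.10753176  0.021     ]
 [ 0.63029067 -0.32758748  0.021     ]
 [ 0.41493721 -0.27199629  0.021     ]
 [ 0.46919567 -0.05261259  0.021     ]] [ 0.5506834  -0.18993203  0.021     ] [0.22589206 0.22757585 0.22241289 0.22599378] [np.float64(75.22966264349458), np.float64(75.5256896519686), np.float64(76.10824965604074), np.float64(75.92916521192099)]
orange [[0.58672349 0.29300407 0.01      ]]
blue [[0.58481383 0.06869339 0.01      ]]
pink [[0.47546376 0.15053854 0.01      ]]
```

```bash
cat > m2.py <<'E'
from h import *
im={n:cv2.imread(f'pics/{n}0.png') for n in C}
rows=[]
for yaw in (0,10,20,30,40,50):
    r=[]
    for n in C:
        a=np.radians(yaw+30+60*np.arange(6));R=.012/np.cos(np.pi/6)
        p=np.array([.574,.1705])
        P=np.c_[p[0]+R*np.cos(a),p[1]+R*np.sin(a)]
        c=proj(n,[[*p,.103]])[0].astype(int); f=8; x0,y0=c-12
        g=cv2.resize(im[n][y0:y0+25,x0:x0+25],None,fx=f,fy=f,interpolation=cv2.INTER_CUBIC)
        for z in(.095,.109):
            q=proj(n,np.c_[P,np.full(6,z)]); q=((q-[x0,y0]+.5)*f-.5)
            cv2.polylines(g,[q.round().astype(int)],True,(0,0,255) if z>.1 else (0,255,0),1)
        cv2.putText(g,str(yaw),(2,15),0,.5,(255,255,255),1); r.append(g)
    rows.append(np.vstack(r))
o=np.hstack(rows[:]);o=cv2.resize(o,None,fx=.66,fy=.66,interpolation=cv2.INTER_AREA);print(o.shape)
cv2.imwrite('pics/nut.png',o)
E
python3 m2.py
```

```text
(264, 792, 3)
```

View pics/nut.png

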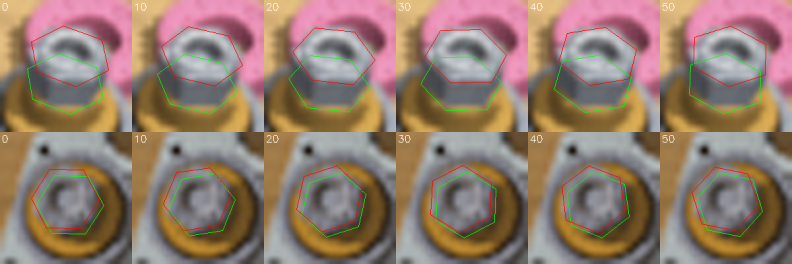

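```bash
sed -e 's/(0,10,20,30,40,50)/(20,26,32)/' -e 's/fx=.66,fy=.66/fx=1.3,fy=1.3/' -e 's/nut.png/nut2.png/' -e 's/\.574,\.1705/.575,.1705/' m2.py > m3.py; python3 m3.py
```

```text
(520, 780, 3)
```

View pics/nut2.png

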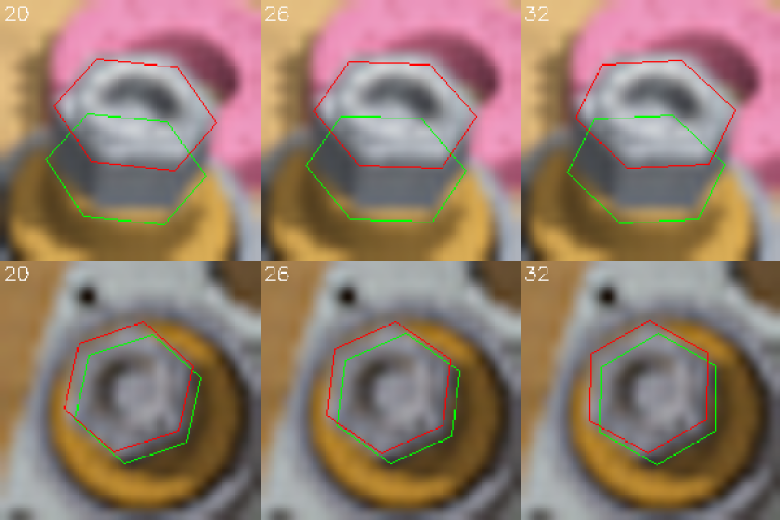

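Request:
{"fn": "drive_tool", "kwargs": {
  "increments": "0.01 -0.015 0 0.0246;0.021 -0.0288 0 0.0246;0.021 -0.0288 0 0.0246;0.021 -0.0288 0 0.0246;0.021 -0.0288 0 0.0246;0.021 -0.0288 0 0.0246;0.021 -0.0288 0 0.0246;0.021 -0.0288 0 0.0246;0.021 -0.0288 0 0.0246;0.021 -0.0288 0 0.0246;0.021 -0.0288 0 0.0246;0.021 -0.0288 0 0.0246",
  "grip": 0.45,
  "squeeze": 40
}}

```text
t: 1.1
eef_pos: [0.4817, 0.2973, 0.2324]
tool_rot: [-0.0, 0.034, 0.999, -0.0]
contact_force: [0.8, -0.1, -0.6]
gripper_width: 0.45
```

Request:
{"fn": "drive_tool", "kwargs": {
  "increments": "0.0186 -0.0254 -0.01 0;0.0186 -0.0254 -0.01 0;0.0186 -0.0254 -0.01 0;0.0186 -0.0254 -0.01 0;0.0184 -0.0252 -0.01 0;0 0 -0.01 0;0 0 0 0;0 0 0 0"
}}

```text
t: 1.77
eef_pos: [0.5731, 0.1726, 0.1719]
tool_rot: [-0.001, 0.034, 0.999, -0.0]
contact_force: [-0.2, 0.5, -0.3]
gripper_width: 0.452
```

```bash
cat > v.py <<'E'
import sys;from h import *
tag=sys.argv[1];p=bot.get_obs()['eef_pos'];print(bot.get_obs()['t'],p)
o=[]
for n in C:
    im=bot.read_camera(n)[:,:,::-1];cv2.imwrite(f'pics/{n}_{tag}.png',im)
    q=np.array(eval(sys.argv[2])) if len(sys.argv)>2 else p
    c=proj(n,[[q[0],q[1],min(q[2],.1)]])[0].astype(int);w=int(sys.argv[3]) if len(sys.argv)>3 else 45
    x0=np.clip(c[0]-w,0,511-2*w);y0=np.clip(c[1]-w,0,383-2*w)
    o.append(cv2.resize(im[y0:y0+2*w,x0:x0+2*w],(390,390),interpolation=cv2.INTER_CUBIC)); print(n,x0,y0,390/2/w)
cv2.imwrite(f'pics/{tag}.png',np.hstack(o))
E
python3 v.py a1
```

```text
1.7667 [0.57306998 0.17263559 0.17185033]
scene 271 174 4.333333333333333
top 135 133 4.333333333333333
```

View pics/a1.png

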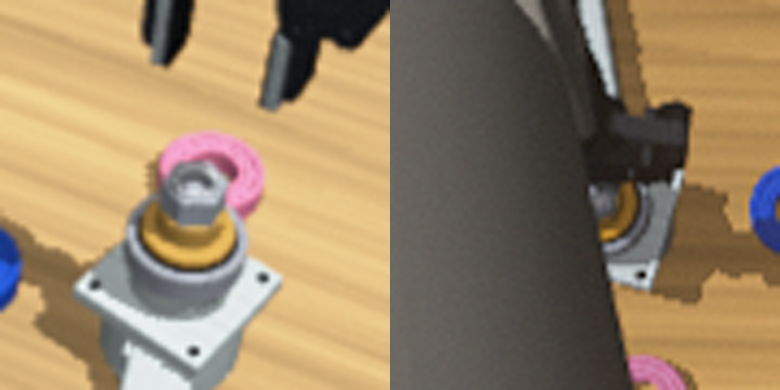

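```bash
python3 - <<'E'
from h import *
p=bot.get_obs()['eef_pos'];print(p,bot.get_obs()['joint_vel'].max())
j=np.array([np.cos(np.radians(86)),np.sin(np.radians(86)),0]);i=np.array([j[1],-j[0],0])
for s in(-1,1):
  for b in(-1,1):
    for d in(.015,.022,.03):
      q=proj('scene',[p+j*s*.019+i*b*.011-[0,0,d]])[0];print(s,b,d,((q-[271,174]+.5)*4.333).round())
E
```

```text
[0.57343285 0.17396617 0.17296484] 0.0029355517312712577
-1 -1 0.015 [187.  68.]
-1 -1 0.022 [185.  80.]
-1 -1 0.03 [183.  95.]
-1 1 0.015 [163. 100.]
-1 1 0.022 [161. 113.]
-1 1 0.03 [159. 127.]
1 -1 0.015 [276. 103.]
1 -1 0.022 [273. 116.]
1 -1 0.03 [270. 130.]
1 1 0.015 [252. 138.]
1 1 0.022 [250. 150.]
1 1 0.03 [247. 165.]
```

```bash
python3 - <<'E'
from h import *
im=cv2.imread('pics/scene_a1.png')
g=cv2.resize(im[150:240,275:375],None,fx=7.5,fy=6.6*7.5/6.6*.88,interpolation=cv2.INTER_CUBIC) if 0 else cv2.resize(im[155:235,280:380],None,fx=7.5,fy=7.5,interpolation=cv2.INTER_CUBIC)
p=np.array([.5738,.1724,.173])
j=np.array([np.cos(np.radians(86)),np.sin(np.radians(86)),0]);i=np.array([j[1],-j[0],0])
for s in(-1,1):
 for d,col in((.022,(0,0,255)),(0.003,(0,255,0))):
  q=proj('scene',[p+j*s*.019+i*b*.011-[0,0,d] for b in(-1,1)]);q=((q-[280,155]+.5)*7.5).astype(int)
  cv2.line(g,tuple(map(int,q[0])),tuple(map(int,q[1])),col,1)
cv2.imwrite('pics/a1z.png',g)
E
```

```text
(no output)
```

View pics/a1z.png

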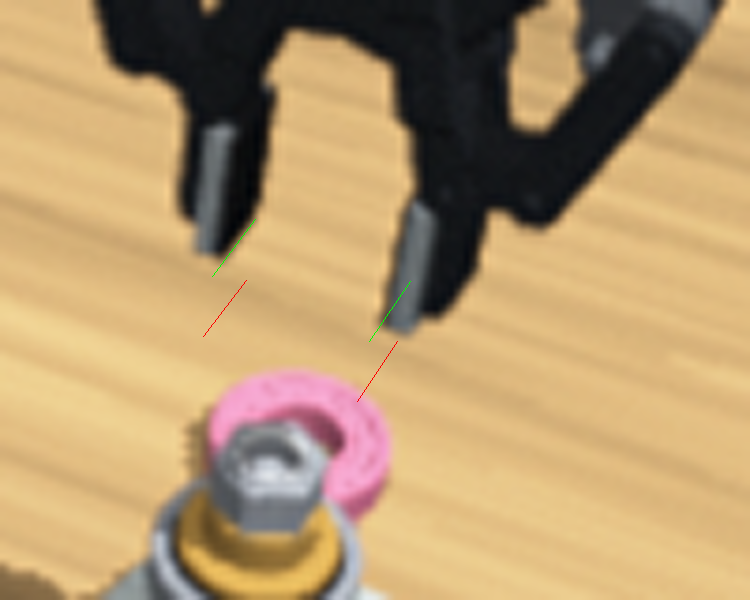

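View pics/scene_a1.png

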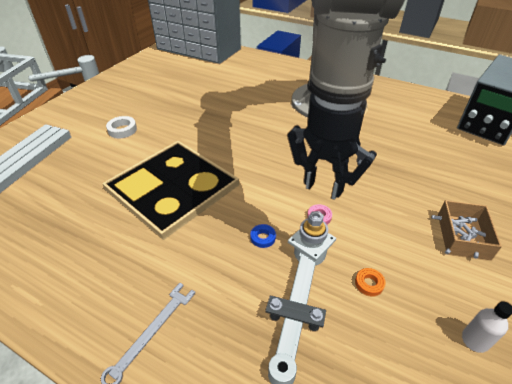

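Request:
{"fn": "drive_tool", "kwargs": {
  "increments": "0 -0.001 -0.015 0;0 -0.001 -0.013 0;0 0 -0.005 0;0 0 0 0;0 0 0 0"
}}

```text
t: 2.28
eef_pos: [0.5739, 0.1712, 0.1402]
tool_rot: [0.0, 0.034, 0.999, 0.0]
contact_force: [-0.4, -0.6, 0.4]
gripper_width: 0.452
```

```bash
python3 v.py a2; python3 - <<'E'
from h import *
im=cv2.imread('pics/scene_a2.png')
cv2.imwrite('pics/a2z.png',cv2.resize(im[160:240,270:370],None,fx=7.5,fy=7.5,interpolation=cv2.INTER_CUBIC))
E
```

```text
2.2833 [0.57391412 0.17119728 0.14020916]
scene 270 174 4.333333333333333
top 136 132 4.333333333333333
```

View pics/a2z.png

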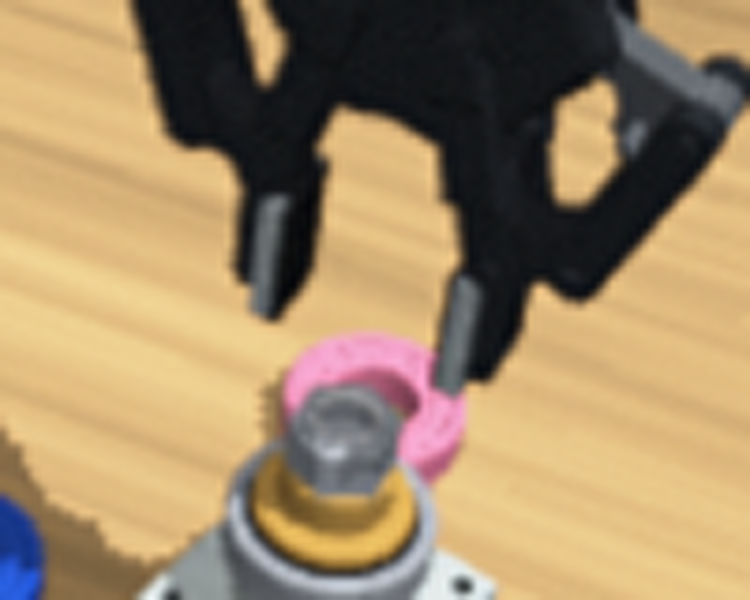

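View pics/a2.png

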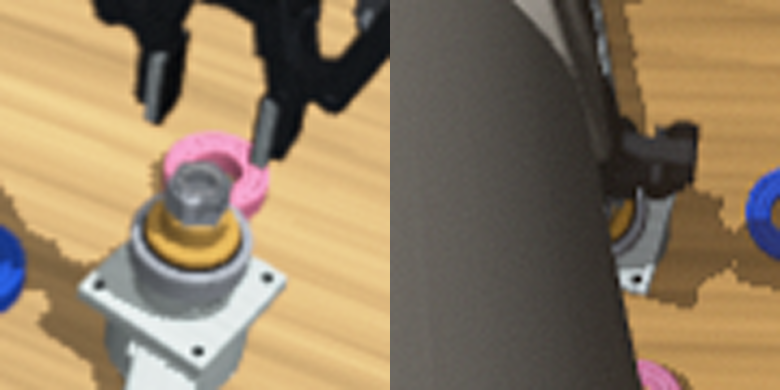

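```bash
python3 - <<'E'
from h import *
im=cv2.imread('pics/top_a2.png')
g=cv2.resize(im[140:200,160:240],None,fx=9,fy=9,interpolation=cv2.INTER_CUBIC)
p=np.array([.5738,.1704,.140])
j=np.array([np.cos(np.radians(86)),np.sin(np.radians(86)),0]);i=np.array([j[1],-j[0],0])
for y in (.019,.0335,.050):
 for d,col in((.022,(0,0,255)),(-.04,(0,255,0))):
  q=proj('top',[p-j*y+i*b*.011-[0,0,d] for b in(-1,1)]);q=((q-[160,140]+.5)*9).astype(int)
  cv2.line(g,tuple(map(int,q[0])),tuple(map(int,q[1])),col,1)
cv2.imwrite('pics/a2t.png',g)
E
```

```text
(no output)
```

View pics/a2t.png

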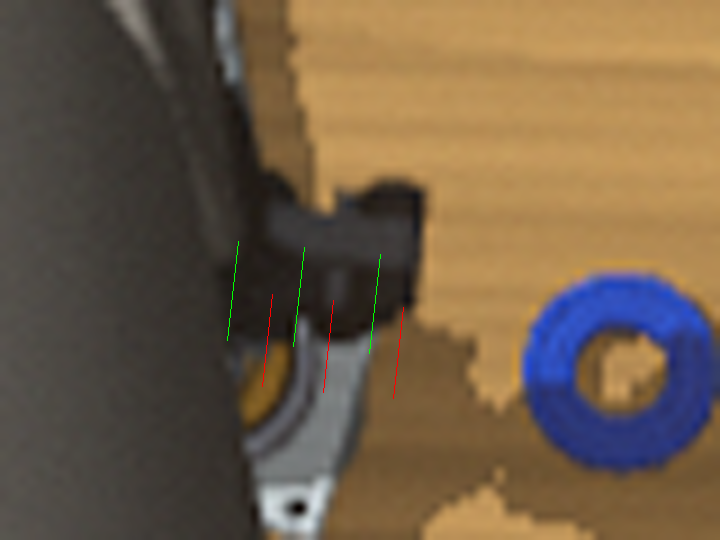

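Request:
{"fn": "drive_tool", "kwargs": {
  "increments": "0 0 -0.007 0;0 0 -0.007 0;0 0 -0.004 0;0 0 0 0;0 0 0 0"
}}

```text
t: 2.8
eef_pos: [0.5736, 0.1701, 0.121]
tool_rot: [-0.001, 0.034, 0.999, -0.0]
contact_force: [0.4, 0.4, 0.1]
gripper_width: 0.452
```

```bash
python3 v.py a3 ; python3 - <<'E'
from h import *
im=cv2.imread('pics/scene_a3.png')
cv2.imwrite('pics/a3z.png',cv2.resize(im[160:240,270:370],None,fx=7.5,fy=7.5,interpolation=cv2.INTER_CUBIC))
im=cv2.imread('pics/top_a3.png')
cv2.imwrite('pics/a3t.png',cv2.resize(im[140:200,160:240],None,fx=9,fy=9,interpolation=cv2.INTER_CUBIC))
E
```

```text
2.8 [0.5736448  0.17009484 0.12104703]
scene 269 174 4.333333333333333
top 136 133 4.333333333333333
```

View pics/a3z.png

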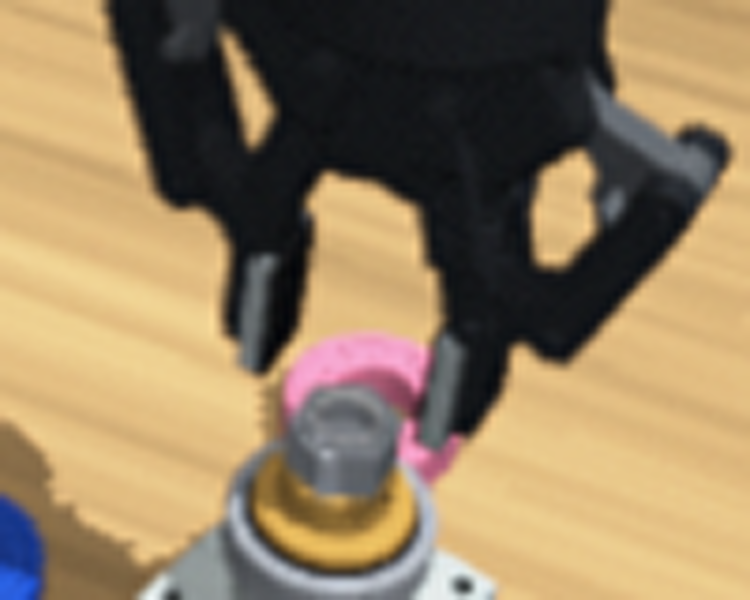

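View pics/a3t.png

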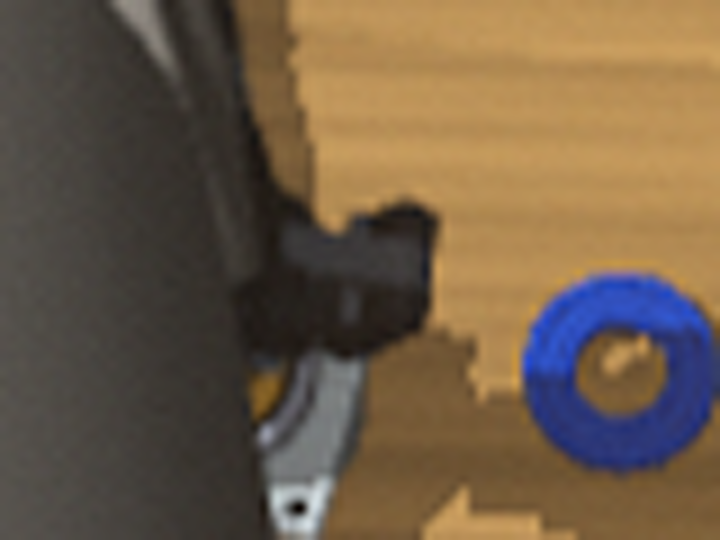

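```bash
python3 - <<'E'
from h import *
from scipy.optimize import least_squares
j=np.array([np.cos(np.radians(86)),np.sin(np.radians(86)),0]);i=np.array([j[1],-j[0],0])
for nm,obs,org,p in(('a2',[(278,312),(432,385)],(270,160),(.5738,.1704,.140)),('a3',[(268,368),(420,442)],(270,160),(.5738,.1704,.122))):
  o=(np.array(obs)+.5)/7.5-.5+np.array(org)
  for x in(.564,.567,.570,.574):
    f=lambda v:(proj('scene',[np.array([x,v[0],v[1]])+i*.011+j*s*.0192 for s in(-1,1)])-o).ravel()
    r=least_squares(f,[.17,.12],x_scale=.01);print(nm,x,r.x,p[2]-r.x[1],r.fun.round(2))
print(((proj('scene',[[.574,.1705,.111]])-[270,160]+.5)*7.5))
print(C['top']['camera_from_world'][:3,:3].T@-C['top']['camera_from_world'][:3,3])
E
```

```text
a2 0.564 [0.17044714 0.13547988] 0.004520116543204777 [ 0.19  0.61 -0.17 -0.62]
a2 0.567 [0.17122171 0.13860665] 0.0013933504474574476 [ 0.12  0.58 -0.1  -0.58]
a2 0.57 [0.17199621 0.14173333] -0.0017333339917982027 [ 0.05  0.55 -0.03 -0.55]
a2 0.574 [0.17302876 0.14590212] -0.00590211663255355 [-0.05  0.51  0.06 -0.51]
a3 0.564 [0.170095   0.11609711] 0.0059028924207137345 [ 0.29  0.68 -0.26 -0.69]
a3 0.567 [0.17087212 0.11935749] 0.002642514605650237 [ 0.22  0.65 -0.2  -0.66]
a3 0.57 [0.17164918 0.12261778] -0.0006177789061729555 [ 0.15  0.62 -0.13 -0.63]
a3 0.574 [0.17268514 0.1269647 ] -0.004964703464445858 [ 0.05  0.58 -0.04 -0.58]
[[347.47625242 418.74303784]]
[0.42893111 0.04593308 0.9419099 ]
```

Request:
{"fn": "drive_tool", "kwargs": {
  "increments": "0 0 -0.006 0;0 0 -0.006 0;0 0 0 0;0 0 0 0"
}}

```text
t: 3.23
eef_pos: [0.5735, 0.1701, 0.1089]
tool_rot: [-0.001, 0.034, 0.999, -0.0]
contact_force: [0.5, -0.3, -0.4]
gripper_width: 0.45
```

```bash
python3 v.py a4 ; python3 - <<'E'
from h import *
im=cv2.imread('pics/scene_a4.png')
cv2.imwrite('pics/a4z.png',cv2.resize(im[160:240,270:370],None,fx=7.5,fy=7.5,interpolation=cv2.INTER_CUBIC))
im=cv2.imread('pics/top_a4.png')
cv2.imwrite('pics/a4t.png',cv2.resize(im[140:200,160:240],None,fx=9,fy=9,interpolation=cv2.INTER_CUBIC))
E
```

```text
3.2333 [0.57351678 0.1700879  0.10894775]
scene 270 174 4.333333333333333
top 136 133 4.333333333333333
```

View pics/a4z.png

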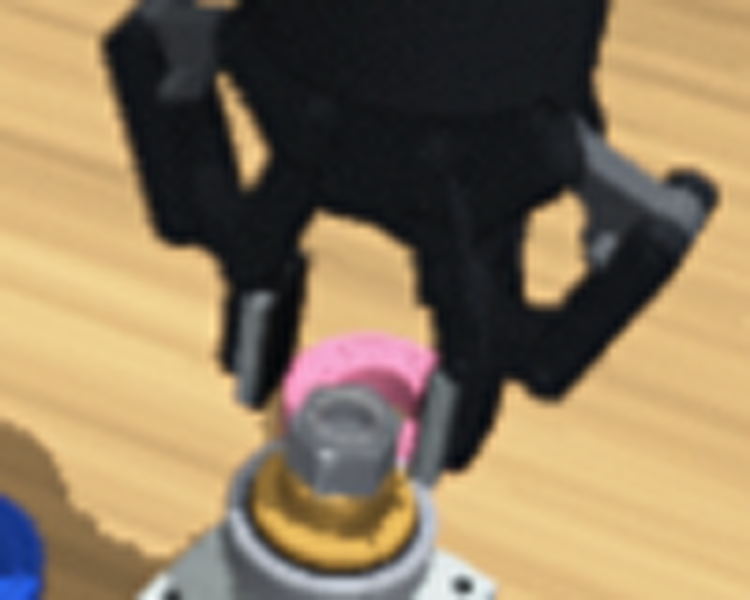

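View pics/a4t.png

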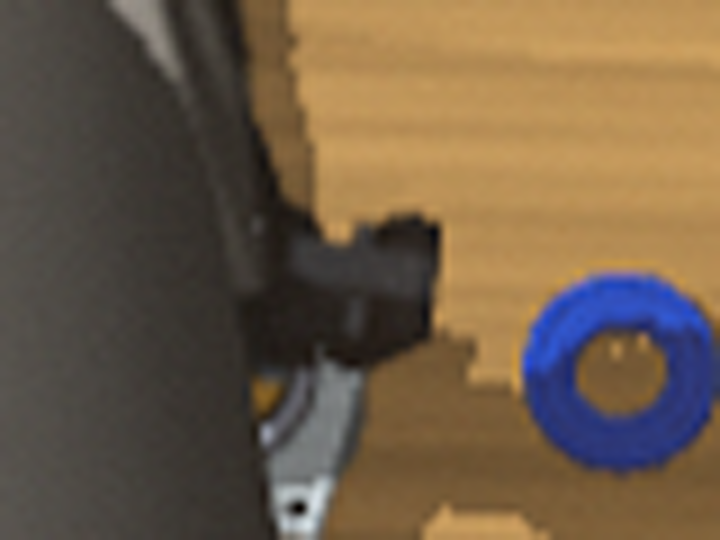

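Request:
{"fn": "drive_tool", "kwargs": {
  "increments": "0 0 0.03 0;0 0 0.03 0;0 -0.03 0.01 0;0 -0.034 0 0;0 -0.034 0 0;0 -0.034 0 0;0 -0.034 0 0;0 -0.034 -0.03 0;0 0 -0.03 0;0 0 -0.03 0;0 0 -0.03 0;0 0 0 0"
}}

```text
t: 4.33
eef_pos: [0.5701, -0.0271, 0.0572]
tool_rot: [-0.004, 0.034, 0.999, -0.0]
contact_force: [-1.2, 0.4, 0.2]
gripper_width: 0.452
```

```bash
python3 v.py b1
```

```text
4.3333 [ 0.57010526 -0.02705955  0.05721814]
scene 179 153 4.333333333333333
top 225 139 4.333333333333333
```

View pics/b1.png

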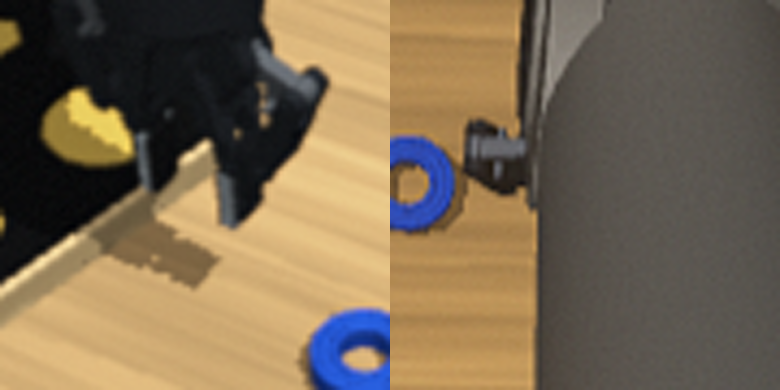

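Request:
{"fn": "drive_tool", "kwargs": {
  "increments": "0 0 -0.01 0;0 0 -0.01 0;0 0 -0.008 0;0 0 0 0;0 0 0 0"
}}

```text
t: 4.85
eef_pos: [0.5738, -0.0269, 0.0339]
tool_rot: [-0.0, 0.034, 0.999, -0.0]
contact_force: [-0.2, 0.8, 0.7]
gripper_width: 0.455
```

Request:
{"fn": "drive_tool", "kwargs": {
  "increments": "0 0 -0.002 0;0 0 -0.002 0;0 0 -0.002 0"
}}

```text
t: 5.1
eef_pos: [0.5743, -0.027, 0.0282]
tool_rot: [0.0, 0.034, 0.999, 0.0]
contact_force: [0.1, 0.4, 0.4]
gripper_width: 0.448
```

Request:
{"fn": "drive_tool", "kwargs": {
  "increments": "0 0 -0.002 0;0 0 -0.002 0;0 0 0 0"
}}

```text
t: 5.35
eef_pos: [0.5737, -0.027, 0.0237]
tool_rot: [-0.0, 0.034, 0.999, -0.0]
contact_force: [-0.2, -0.5, 0.0]
gripper_width: 0.451
```

Request:
{"fn": "drive_tool", "kwargs": {
  "increments": "0 0 -0.002 0;0 0 -0.002 0;0 0 0 0"
}}

```text
t: 5.6
eef_pos: [0.5737, -0.027, 0.0196]
tool_rot: [-0.0, 0.034, 0.999, -0.0]
contact_force: [-0.0, 0.2, -0.1]
gripper_width: 0.451
```

```bash
python3 v.py b2
```

```text
5.6 [ 0.57372564 -0.02697314  0.01962766]
scene 179 166 4.333333333333333
top 224 140 4.333333333333333
```

View pics/b2.png

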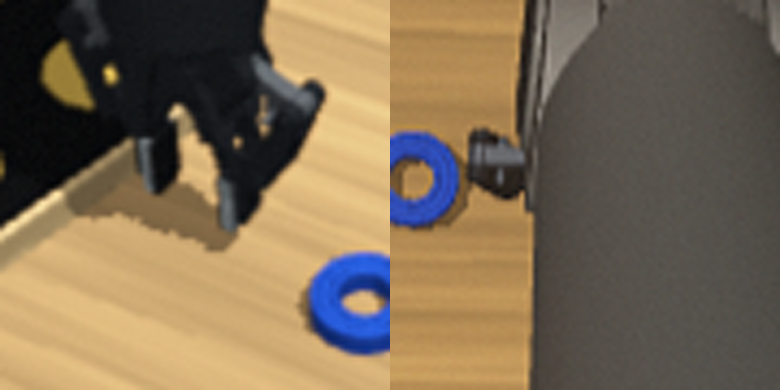

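Request:
{"fn": "drive_tool", "kwargs": {
  "increments": "0 0 -0.002 0;0 0 -0.002 0;0 0 0 0"
}}

```text
t: 5.95
eef_pos: [0.5737, -0.027, 0.0156]
tool_rot: [-0.0, 0.034, 0.999, -0.0]
contact_force: [-0.9, -0.5, -1.0]
gripper_width: 0.45
```

Request:
{"fn": "drive_tool", "kwargs": {
  "increments": "0 0 -0.002 0;0 0 -0.001 0;0 0 0 0"
}}

```text
t: 6.2
eef_pos: [0.5738, -0.027, 0.0127]
tool_rot: [-0.0, 0.034, 0.999, -0.0]
contact_force: [-0.5, 0.4, 0.1]
gripper_width: 0.452
```

Request:
{"fn": "drive_tool", "kwargs": {
  "increments": "0 0 -0.002 0;0 0 -0.001 0;0 0 0 0"
}}

```text
t: 6.45
eef_pos: [0.5738, -0.027, 0.0098]
tool_rot: [-0.0, 0.034, 0.999, -0.0]
contact_force: [0.1, -0.7, -0.9]
gripper_width: 0.449
```

Request:
{"fn": "drive_tool", "kwargs": {
  "increments": "0 0 -0.001 0;0 0 -0.001 0;0 0 0 0"
}}

```text
t: 6.7
eef_pos: [0.5739, -0.027, 0.0079]
tool_rot: [-0.0, 0.034, 0.999, 0.0]
contact_force: [0.9, -0.3, -0.6]
gripper_width: 0.444
```

Request:
{"fn": "drive_tool", "kwargs": {
  "increments": "0 0 -0.001 0;0 0 -0.001 0;0 0 0 0"
}}

```text
t: 6.95
eef_pos: [0.5739, -0.027, 0.0059]
tool_rot: [-0.0, 0.034, 0.999, 0.0]
contact_force: [0.5, -0.3, 0.7]
gripper_width: 0.449
```

```bash
python3 v.py b3
```

```text
6.95 [ 0.57386133 -0.02697875  0.00585475]
scene 179 171 4.333333333333333
top 224 141 4.333333333333333
```

View pics/b3.png

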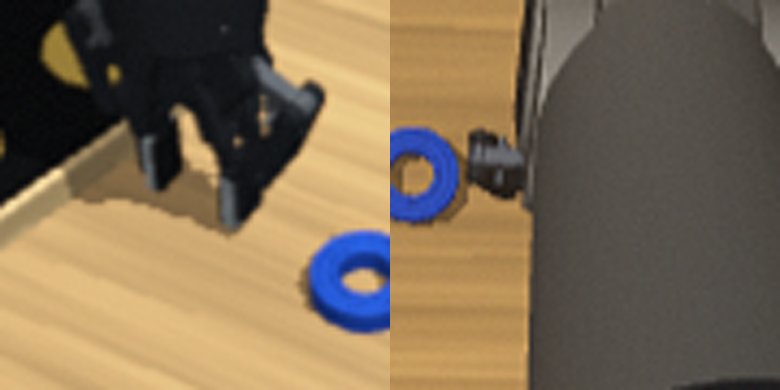

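Request:
{"fn": "drive_tool", "kwargs": {
  "increments": "0 0 -0.001 0;0 0 -0.001 0;0 0 0 0"
}}

```text
t: 7.3
eef_pos: [0.5738, -0.027, 0.0039]
tool_rot: [-0.0, 0.034, 0.999, 0.0]
contact_force: [0.9, 0.5, 0.1]
gripper_width: 0.448
```

Request:
{"fn": "drive_tool", "kwargs": {
  "increments": "0 0 -0.001 0;0 0 -0.001 0;0 0 0 0"
}}

```text
t: 7.55
eef_pos: [0.5738, -0.027, 0.0018]
tool_rot: [-0.0, 0.034, 0.999, -0.0]
contact_force: [0.9, -0.6, -0.3]
gripper_width: 0.447
```

Request:
{"fn": "drive_tool", "kwargs": {
  "increments": "0 0 -0.001 0;0 0 -0.001 0;0 0 0 0"
}}

```text
t: 7.8
eef_pos: [0.574, -0.027, 0.0001]
tool_rot: [0.0, 0.034, 0.999, 0.0]
contact_force: [-0.7, -1.3, 1.5]
gripper_width: 0.448
```

```bash
python3 v.py b4; python3 - <<'E'
from h import *
o=bot.get_obs();print(o['q'])
im=cv2.imread('pics/scene_b4.png');cv2.imwrite('pics/b4z.png',cv2.resize(im[190:250,190:260],None,fx=9,fy=9,interpolation=cv2.INTER_CUBIC))
E
```

```text
7.8 [ 5.74024773e-01 -2.70106323e-02  1.19867157e-04]
scene 179 173 4.333333333333333
top 224 142 4.333333333333333
[-0.17321203  0.6350056   0.1458954   1.9567952  -0.16296823  0.56077494
  1.5850232 ]
```

View pics/b4z.png

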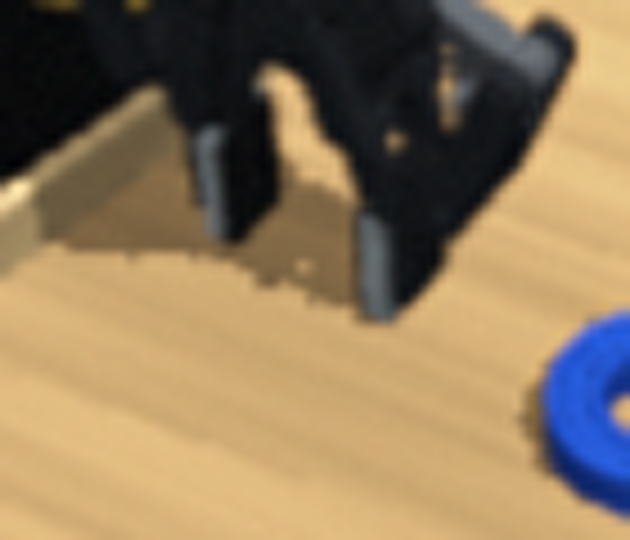

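```bash
python3 - <<'E'
from h import *
o=(np.array([(226,238),(362,316),(396,320)])+.5)/9-.5+[190,190]
q=plane('scene',o,0.0);print(q,(q[0]+q[1])/2,q[1]-q[0])
E
```

```text
[[ 5.79366838e-01 -5.00460399e-02  0.00000000e+00]
 [ 5.85158509e-01 -7.92073798e-03  0.00000000e+00]
 [ 5.82413076e-01 -1.56564158e-04  0.00000000e+00]] [ 0.58226267 -0.02898339  0.        ] [0.00579167 0.0421253  0.        ]
```

Request:
{"fn": "drive_tool", "kwargs": {
  "increments": "0 0 -0.001 0;0 0 0 0"
}}

```text
t: 8.07
eef_pos: [0.5741, -0.027, 0.0001]
tool_rot: [0.0, 0.034, 0.999, 0.0]
contact_force: [-3.9, 0.4, 14.0]
gripper_width: 0.451
```

Request:
{"fn": "drive_tool", "kwargs": {
  "increments": "0 0 0.035 0;0 0 0.035 0;0 0 0.035 0;0 0.034 0.035 0;0 0.034 0.002 0;0 0.034 0 0;0 0.034 0 0;0.001 0.033 0 0;0.001 0.029 0 0;0 0 0 0;0 0 0 0"
}}

```text
t: 8.98
eef_pos: [0.5755, 0.1686, 0.1356]
tool_rot: [-0.0, 0.032, 0.999, 0.0]
contact_force: [-0.5, -0.9, 0.6]
gripper_width: 0.45
```

Request:
{"fn": "drive_tool", "kwargs": {
  "increments": "0.001 0 -0.01 0;0 0 -0.01 0;0 0 0 0;0 0 0 0"
}}

```text
t: 9.32
eef_pos: [0.5763, 0.1643, 0.1146]
tool_rot: [-0.001, 0.035, 0.999, -0.001]
contact_force: [-0.4, 1.1, 0.5]
gripper_width: 0.452
```

```bash
cat > vz.py <<'E'
import sys;from h import *
# tag x0 y0 for scene crop 100x80 at 7.5
o=bot.get_obs();print(o['t'],o['eef_pos'],o['contact_force'],o['gripper_width'])
n=sys.argv[4] if len(sys.argv)>4 else 'scene'
im=bot.read_camera(n)[:,:,::-1];x,y=int(sys.argv[2]),int(sys.argv[3]);cv2.imwrite(f'pics/{sys.argv[1]}_full.png',im)
cv2.imwrite(f'pics/{sys.argv[1]}.png',cv2.resize(im[y:y+80,x:x+100],None,fx=7.5,fy=7.5,interpolation=cv2.INTER_CUBIC))
E
python3 vz.py c1 270 160
```

```text
9.3167 [0.57628593 0.16426247 0.11463119] [-0.43835816  1.10122464  0.45321358] 0.45168540568110105
```

View pics/c1.png

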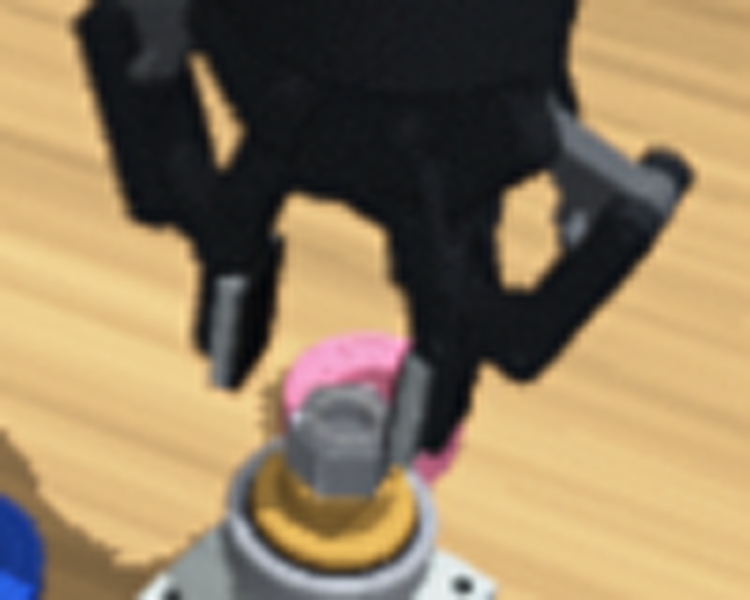

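Request:
{"fn": "drive_tool", "kwargs": {
  "increments": "0.001 0.0065 0 0;0 0 -0.005 0;0 0 -0.005 0;0 0 0 0;0 0 0 0;0 0 0 0"
}}

```text
t: 9.87
eef_pos: [0.5779, 0.1724, 0.1058]
tool_rot: [-0.0, 0.034, 0.999, -0.0]
contact_force: [0.4, 0.0, -0.6]
gripper_width: 0.451
```

```bash
python3 vz.py c2 270 160
```

```text
9.8667 [0.57794254 0.17236953 0.10584466] [ 0.36553542  0.02287717 -0.6176583 ] 0.450612640256635
```

View pics/c2.png

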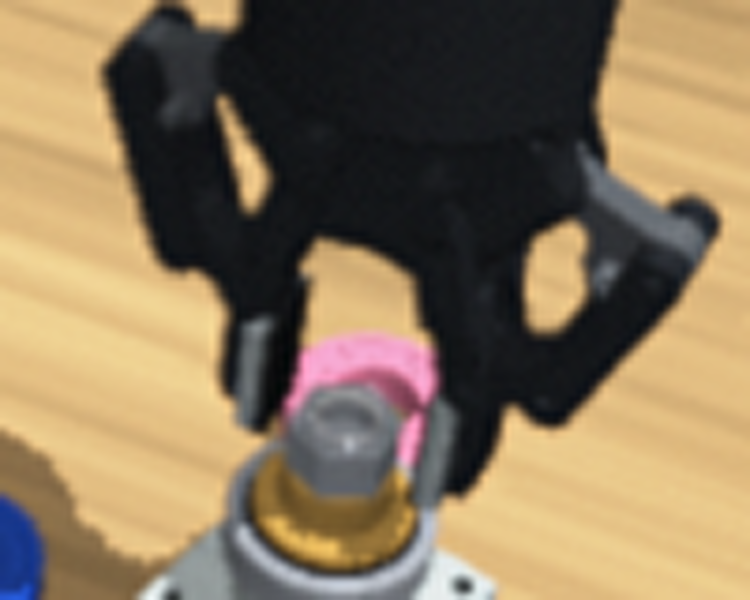

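Request:
{"fn": "drive_tool", "kwargs": {
  "increments": "0.001 -0.002 -0.001 0;0 0 0 0;0 0 0 0;0 0 0 0;0 0 0 0;0 0 0 0",
  "grip": 0.2,
  "squeeze": 25
}}

```text
t: 10.42
eef_pos: [0.5793, 0.1703, 0.1052]
tool_rot: [0.0, 0.034, 0.999, -0.0]
contact_force: [1.3, -2.1, 2.1]
gripper_width: 0.265
```

```bash
python3 vz.py c3 270 160
```

```text
10.4167 [0.57932005 0.17025716 0.10515665] [ 1.2652637  -2.09100804  2.09473909] 0.2651779260236771
```

View pics/c3.png

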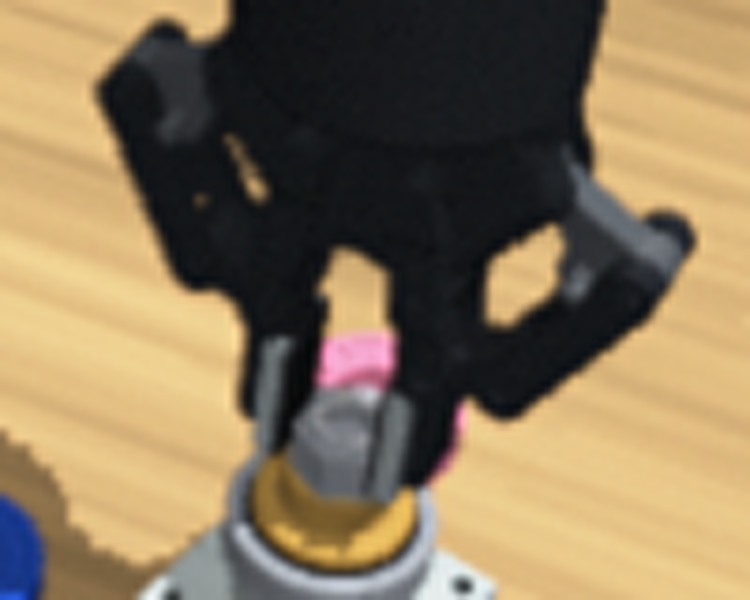

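Request:
{"fn": "drive_tool", "kwargs": {
  "increments": "0 0 0 0;0 0 0 0;0 0 0.005 0;0 0 0.01 0;0 0 0.015 0;0 0 0.02 0;0 0 0.01 0;0 0 0 0",
  "grip": 0.15,
  "squeeze": 45
}}

```text
t: 11.13
eef_pos: [0.5804, 0.1714, 0.1678]
tool_rot: [0.002, 0.034, 0.999, 0.001]
contact_force: [0.4, -0.2, -0.5]
gripper_width: 0.256
```

```bash
python3 vz.py c4 270 150
```

```text
11.1333 [0.58041738 0.171384   0.167836  ] [ 0.36597502 -0.23644956 -0.4637374 ] 0.2558667448048911
```

View pics/c4.png

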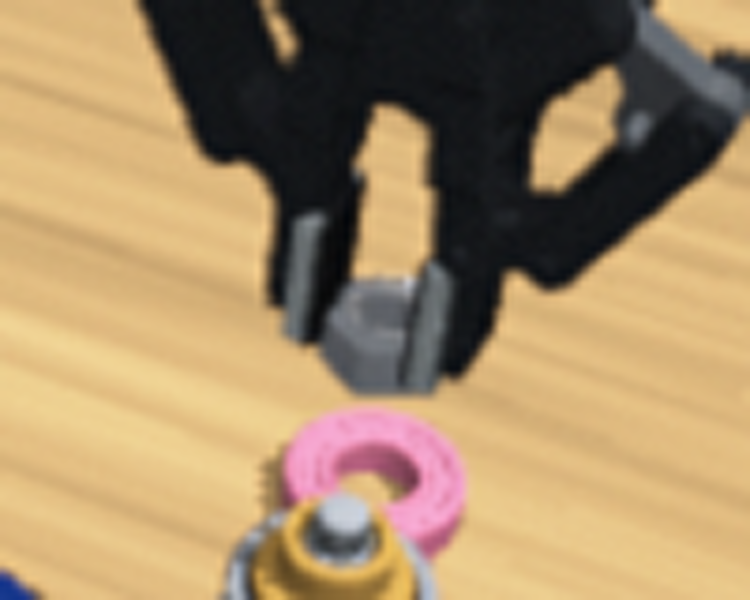

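Request:
{"fn": "drive_tool", "kwargs": {
  "increments": "-0.004 -0.018 0 0;-0.0082 -0.036 0 0;-0.0082 -0.036 0 0;-0.0082 -0.036 0 0;-0.0082 -0.036 0 0;-0.0082 -0.036 0 0;-0.0082 -0.036 0 0;-0.0082 -0.036 0 0;-0.0082 -0.036 0 0;-0.0082 -0.036 0 0;-0.0082 -0.036 0 0;-0.0045 -0.022 0 0"
}}

```text
t: 12.18
eef_pos: [0.486, -0.2333, 0.164]
tool_rot: [-0.001, 0.036, 0.999, -0.0]
contact_force: [0.2, -0.5, 0.2]
gripper_width: 0.256
```

Request:
{"fn": "drive_tool", "kwargs": {
  "increments": "0 0 -0.03 0;0 0 -0.03 0;0 0 -0.02 0;0 0 -0.01 0;0 0 0 0;0 0 0 0"
}}

```text
t: 12.68
eef_pos: [0.4882, -0.2293, 0.0746]
tool_rot: [-0.001, 0.034, 0.999, 0.0]
contact_force: [0.9, -0.6, -0.1]
gripper_width: 0.254
```

```bash
python3 v.py d1 "(.488,-.23,.03)" 50
```

```text
12.6833 [ 0.48820691 -0.22931685  0.07464115]
scene 122 107 3.9
top 305 173 3.9
```

View pics/d1.png

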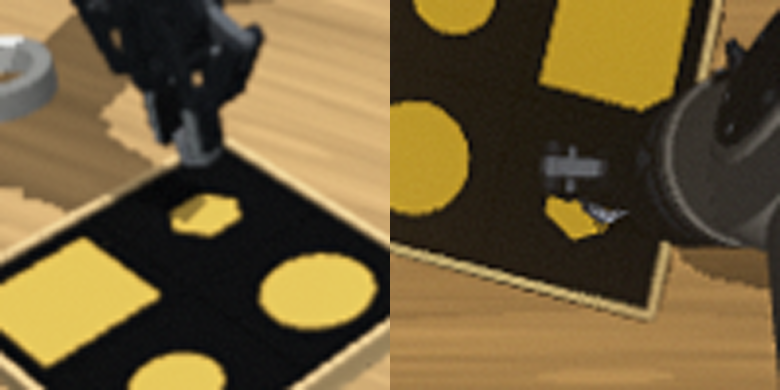

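```bash
python3 vz.py d2 140 120; python3 - <<'E'
from h import *
print(plane('scene',[[173.3,148.3]],.066))
# pocket centroid from initial scene
im=cv2.imread('pics/scene0.png');hsv=cv2.cvtColor(im,cv2.COLOR_BGR2HSV);m=cv2.inRange(hsv,(18,130,150),(34,255,255))
k,l,st,ce=cv2.connectedComponentsWithStats(m)
for i in range(1,k):
    if st[i,4]>60: print(st[i],ce[i],plane('scene',[ce[i]],.014))
E
```

```text
12.7833 [ 0.48936331 -0.22970373  0.07597518] [-0.11547315 -0.48010842 -1.06520194] 0.25265519011988735
[[ 0.49100265 -0.21802938  0.066     ]]
[166 157  17  10 130] [174.12307692 161.54615385] [[ 0.48252637 -0.23209259  0.014     ]]
[115 168  48  33 808] [138.27722772 183.73391089] [[ 0.58847595 -0.25593273  0.014     ]]
[189 172  29  19 426] [202.96478873 181.11971831] [[ 0.50909872 -0.12692115  0.014     ]]
[155 198  25  16 307] [166.57003257 205.40716612] [[ 0.61325836 -0.15275648  0.014     ]]
[304 223  21  12  96] [316.11458333 230.17708333] [[0.52411718 0.1634227  0.014     ]]
```

View pics/d2.png

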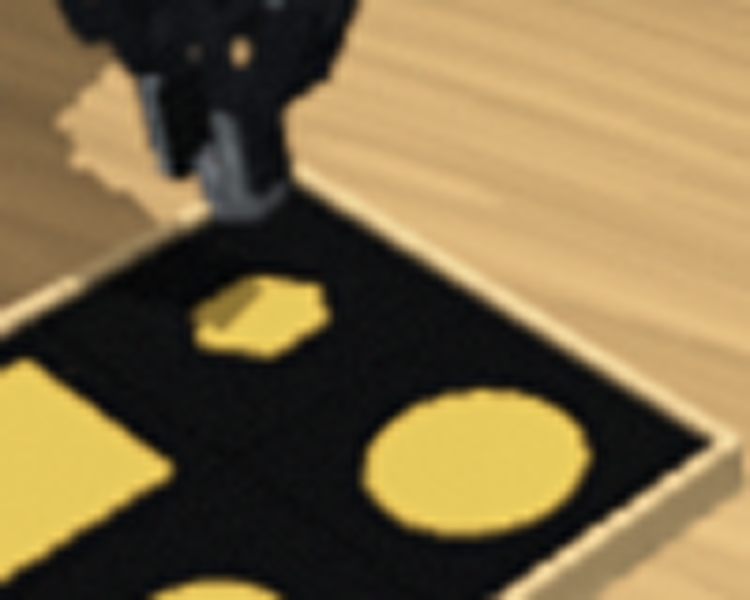

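Request:
{"fn": "drive_tool", "kwargs": {
  "increments": "-0.002 -0.001 -0.01 0;0 0 -0.01 0;0 0 -0.01 0;0 0 0 0;0 0 0 0"
}}

```text
t: 13.25
eef_pos: [0.4857, -0.2302, 0.0439]
tool_rot: [-0.001, 0.034, 0.999, 0.0]
contact_force: [0.2, -0.1, 0.6]
gripper_width: 0.252
```

```bash
python3 vz.py d3 140 120
```

```text
13.25 [ 0.48570927 -0.23019471  0.04393473] [ 0.22462463 -0.05857328  0.5733743 ] 0.2518026012892161
```

View pics/d3.png

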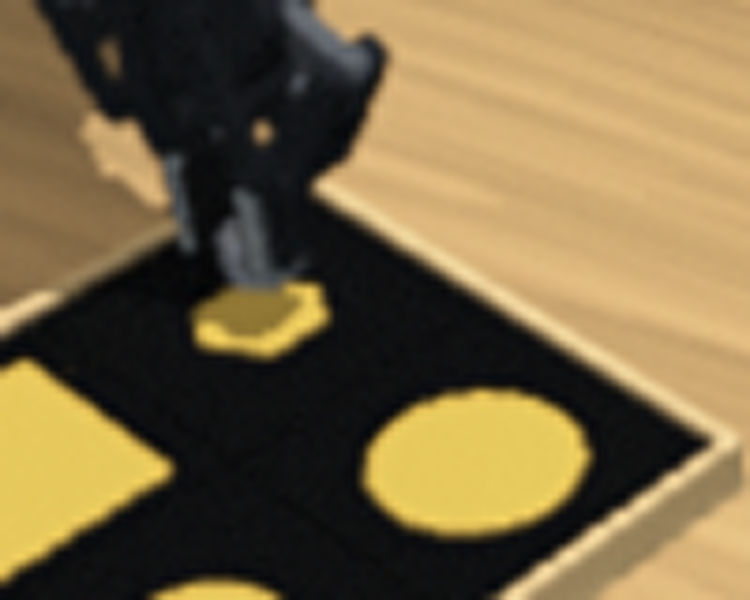

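Request:
{"fn": "drive_tool", "kwargs": {
  "increments": "0.001 0.001 -0.006 0;0 0 -0.006 0;0 0 0 0;0 0 0 0;0 0 0 0"
}}

```text
t: 13.72
eef_pos: [0.4875, -0.2295, 0.0329]
tool_rot: [-0.0, 0.034, 0.999, 0.0]
contact_force: [-0.1, -0.3, -0.9]
gripper_width: 0.256
```

```bash
python3 vz.py d4 140 120
```

```text
13.7167 [ 0.48745018 -0.2294829   0.03287772] [-0.0993001  -0.3341826  -0.92014985] 0.2564246255004524
```

View pics/d4.png

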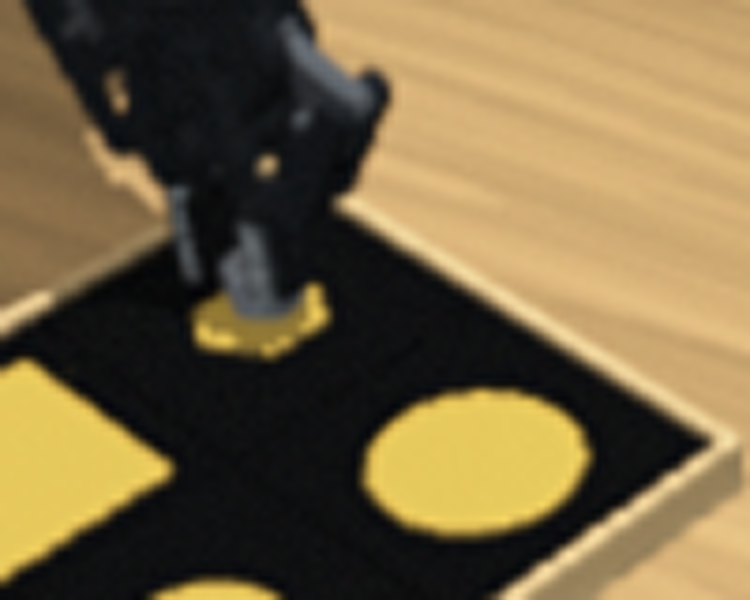

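Request:
{"fn": "drive_tool", "kwargs": {
  "increments": "0 0 -0.003 0;0 0 -0.002 0;0 0 -0.002 0;0 0 0 0;0 0 0 0"
}}

```text
t: 14.18
eef_pos: [0.4874, -0.2294, 0.0258]
tool_rot: [-0.0, 0.034, 0.999, 0.0]
contact_force: [-0.3, 0.1, -0.4]
gripper_width: 0.254
```

Request:
{"fn": "drive_tool", "kwargs": {
  "increments": "0 0 -0.001 0;0 0 0 0;0 0 0 0"
}}

```text
t: 14.43
eef_pos: [0.4875, -0.2295, 0.0249]
tool_rot: [0.0, 0.034, 0.999, 0.0]
contact_force: [-0.1, 0.3, -0.4]
gripper_width: 0.252
```

Request:
{"fn": "drive_tool", "kwargs": {
  "increments": "0 0 -0.001 0;0 0 0 0;0 0 0 0"
}}

```text
t: 14.68
eef_pos: [0.4877, -0.2296, 0.0242]
tool_rot: [0.0, 0.034, 0.999, 0.0]
contact_force: [-0.6, -0.9, 3.4]
gripper_width: 0.254
```

```bash
python3 vz.py d5 140 120
```

```text
14.6833 [ 0.48765189 -0.22955838  0.02423055] [-0.64942023 -0.92055494  3.43264919] 0.2538103431720372
```

View pics/d5.png

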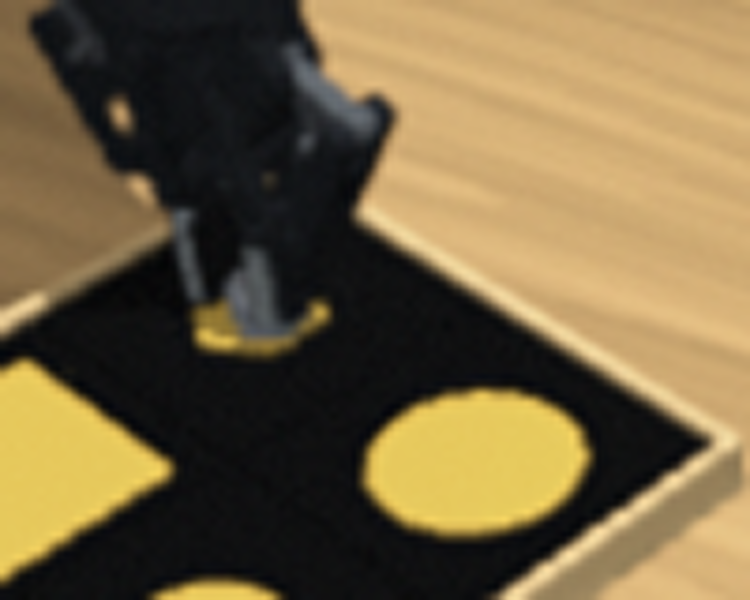

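Request:
{"fn": "drive_tool", "kwargs": {
  "increments": "0 0 0 0;0 0 0 0;0 0 0 0;0 0 0.005 0;0 0 0.02 0;0 0 0.03 0;0 0 0.03 0;0 0 0.03 0;0 0 0.03 0;0 0 0 0;0 0 0 0",
  "grip": 0.48
}}

```text
t: 15.65
eef_pos: [0.4886, -0.2298, 0.1709]
tool_rot: [0.002, 0.034, 0.999, -0.0]
contact_force: [-0.4, -0.4, -0.8]
gripper_width: 0.481
```

```bash
python3 v.py d6 "(.488,-.23,.02)" 50
```

```text
15.65 [ 0.48864692 -0.22983147  0.17091679]
scene 123 111 3.9
top 304 173 3.9
```

View pics/d6.png

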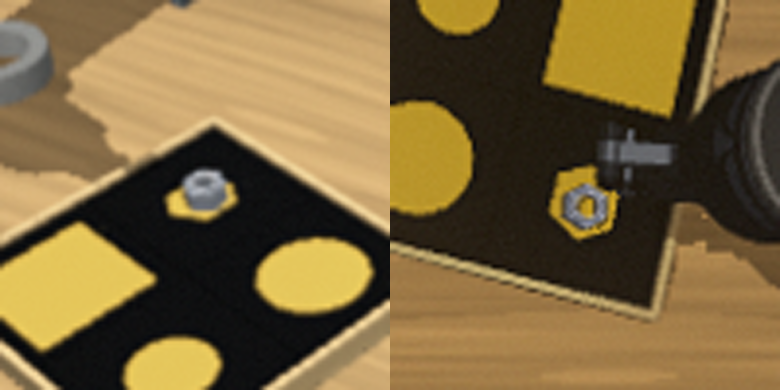

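Request:
{"fn": "drive_tool", "kwargs": {
  "increments": "0.004 0.018 0 0;0.0082 0.036 0 0;0.0082 0.036 0 0;0.0082 0.036 0 0;0.0082 0.036 0 0;0.0082 0.036 0 0;0.0082 0.036 0 0;0.0082 0.036 0 0;0.0082 0.036 0 0;0.0082 0.036 0 0;0.0082 0.036 0 0;0.0045 0.022 0 0"
}}

```text
t: 16.75
eef_pos: [0.5771, 0.1753, 0.1669]
tool_rot: [-0.001, 0.032, 0.999, 0.0]
contact_force: [0.1, -0.3, 0.4]
gripper_width: 0.48
```

Request:
{"fn": "drive_tool", "kwargs": {
  "increments": "0 0 -0.02 0;0 0 -0.02 0;0 0 -0.015 0;0 0 0 0;0 0 0 0"
}}

```text
t: 17.17
eef_pos: [0.5766, 0.1699, 0.112]
tool_rot: [-0.002, 0.034, 0.999, -0.001]
contact_force: [-0.5, 0.6, -0.1]
gripper_width: 0.48
```

```bash
python3 vz.py e1 270 160
```

```text
17.1667 [0.57655983 0.16993339 0.11200157] [-0.51833681  0.58431052 -0.10108039] 0.48011791615008026
```

View pics/e1.png

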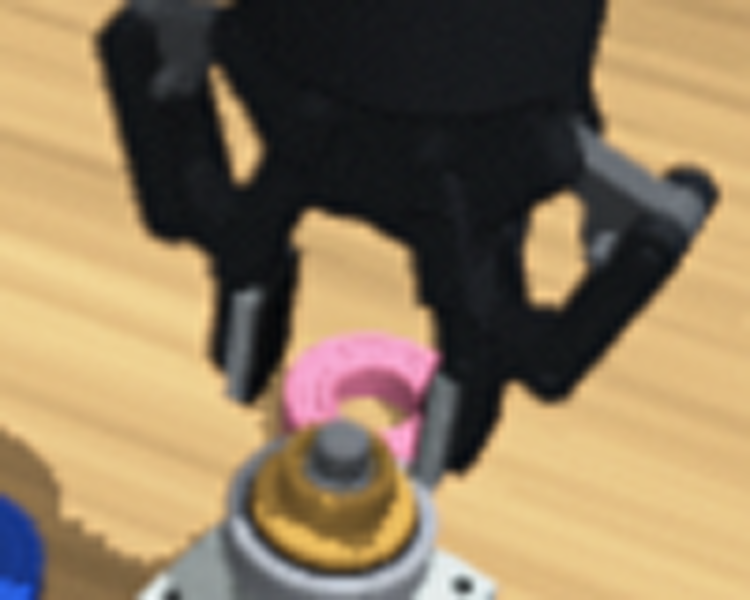

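Request:
{"fn": "drive_tool", "kwargs": {
  "increments": "0.0015 0 -0.01 0;0 0 -0.008 0;0 0 -0.005 0;0 0 -0.002 0;0 0 0 0;0 0 0 0"
}}

```text
t: 17.72
eef_pos: [0.5795, 0.1705, 0.0889]
tool_rot: [-0.0, 0.034, 0.999, 0.0]
contact_force: [1.1, 0.7, 0.8]
gripper_width: 0.48
```

Request:
{"fn": "drive_tool", "kwargs": {
  "increments": "0 0 0 0;0 0 0 0;0 0 0 0;0 0 0 0;0 0 0 0;0 0 0 0",
  "grip": 0.25,
  "squeeze": 25
}}

```text
t: 18.22
eef_pos: [0.5798, 0.1705, 0.0895]
tool_rot: [0.0, 0.034, 0.999, 0.0]
contact_force: [-0.2, -0.8, 6.3]
gripper_width: 0.305
```

```bash
python3 vz.py e2 270 160
```

```text
18.2167 [0.5797967  0.17053343 0.08948421] [-0.2215556  -0.77740262  6.33867323] 0.30495481233094
```

View pics/e2.png

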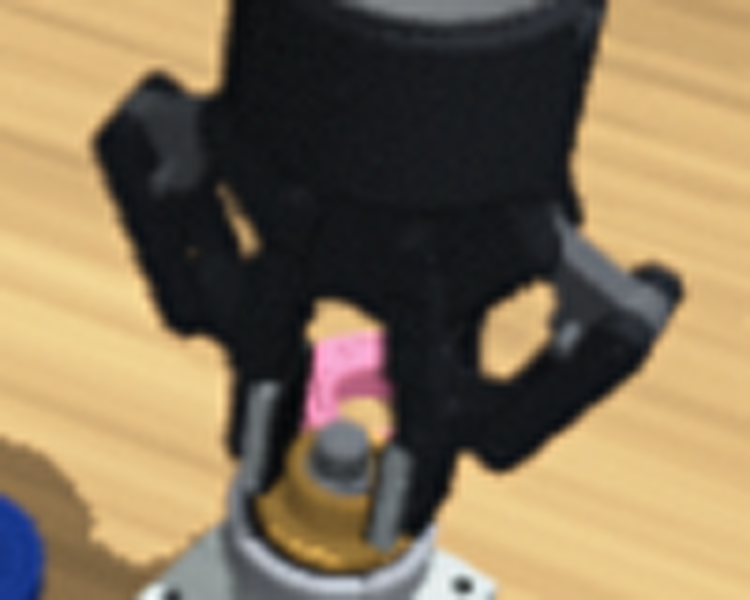

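Request:
{"fn": "drive_tool", "kwargs": {
  "increments": "0 0 0 0;0 0 0 0;0 0 0.005 0;0 0 0.01 0;0 0 0.02 0;0 0 0.02 0;0 0 0.02 0;0 0 0.005 0;0 0 0 0",
  "grip": 0.2,
  "squeeze": 45
}}

```text
t: 19.02
eef_pos: [0.5807, 0.171, 0.171]
tool_rot: [0.002, 0.034, 0.999, 0.001]
contact_force: [0.0, 0.5, -0.9]
gripper_width: 0.289
```

```bash
python3 vz.py e3 270 150
```

```text
19.0167 [0.58065627 0.17096713 0.17096942] [ 0.02129269  0.53447959 -0.88938968] 0.28905919118784934
```

View pics/e3.png

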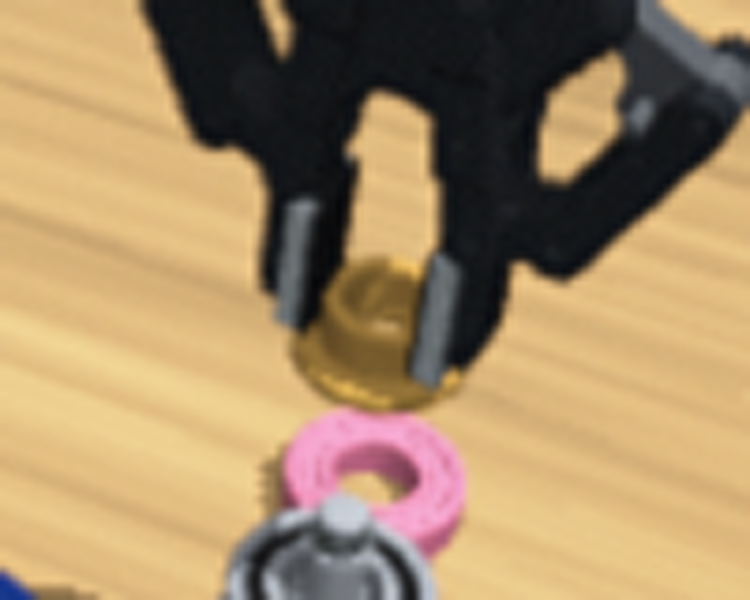

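Request:
{"fn": "drive_tool", "kwargs": {
  "increments": "0.002 -0.018 0 0;0.0043 -0.036 0 0;0.0043 -0.036 0 0;0.0043 -0.036 0 0;0.0043 -0.036 0 0;0.0043 -0.036 0 0;0.0043 -0.036 0 0;0.0043 -0.036 0 0;0.0043 -0.036 0 0;0.002 -0.016 0 0;0 0 0 0;0 0 0 0"
}}

```text
t: 20.07
eef_pos: [0.6168, -0.1526, 0.1673]
tool_rot: [-0.001, 0.036, 0.999, 0.0]
contact_force: [-0.4, 1.2, -0.5]
gripper_width: 0.293
```

Request:
{"fn": "drive_tool", "kwargs": {
  "increments": "0 0 -0.03 0;0 0 -0.03 0;0 0 -0.025 0;0 0 -0.015 0;0 0 -0.005 0;0 0 0 0;0 0 0 0"
}}

```text
t: 20.65
eef_pos: [0.6183, -0.1503, 0.0642]
tool_rot: [0.0, 0.034, 0.999, 0.0]
contact_force: [0.1, -0.3, -0.6]
gripper_width: 0.294
```

```bash
python3 vz.py f1 125 150
```

```text
20.65 [ 0.61825111 -0.15032185  0.06418297] [ 0.12846485 -0.34604208 -0.6332564 ] 0.2935171125343546
```

View pics/f1.png

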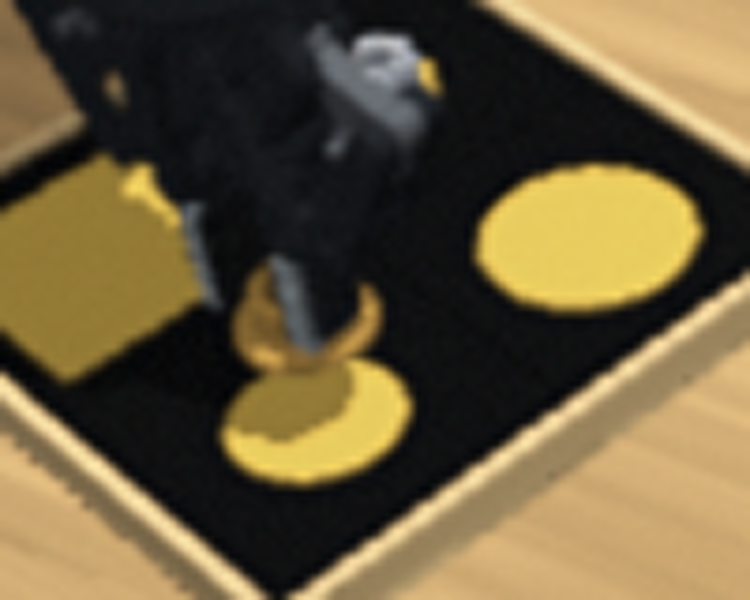

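Request:
{"fn": "drive_tool", "kwargs": {
  "increments": "0 0 -0.012 0;0 0 -0.01 0;0 0 -0.007 0;0 0 -0.004 0;0 0 0 0;0 0 0 0;0 0 0 0"
}}

```text
t: 21.28
eef_pos: [0.6181, -0.1517, 0.0312]
tool_rot: [0.0, 0.034, 0.999, -0.0]
contact_force: [1.1, -0.0, -0.7]
gripper_width: 0.292
```

```bash
python3 vz.py f2 125 150
```

```text
21.2833 [ 0.61813718 -0.15167334  0.03115347] [ 1.12694955 -0.00366922 -0.69027066] 0.2920781173939139
```

View pics/f2.png

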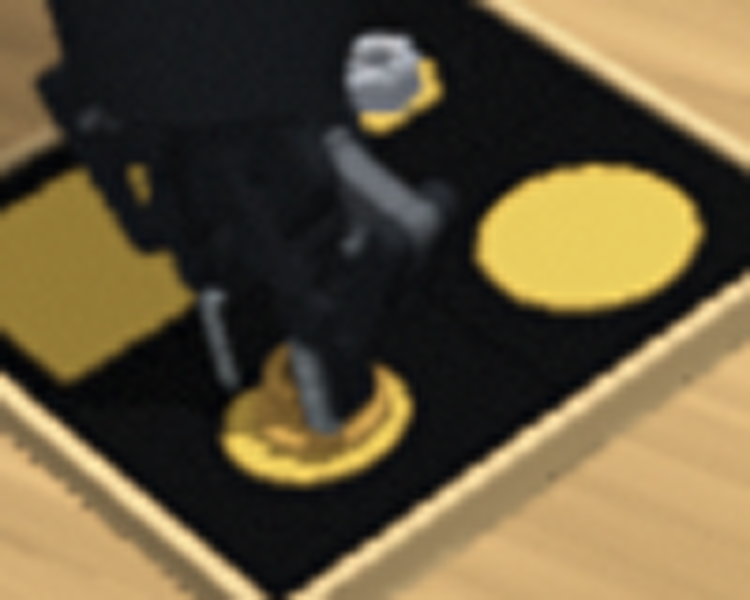

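Good; the bush is over its pocket. Lower gently until it touches.

Request:
{"fn": "drive_tool", "kwargs": {
  "increments": "0 0 -0.002 0;0 0 -0.0015 0;0 0 0 0;0 0 0 0"
}}

```text
t: 21.67
eef_pos: [0.6178, -0.1514, 0.0274]
tool_rot: [-0.0, 0.034, 0.999, 0.0]
contact_force: [0.6, 0.3, 0.1]
gripper_width: 0.293
```

Request:
{"fn": "drive_tool", "kwargs": {
  "increments": "0 0 -0.001 0;0 0 0 0;0 0 0 0"
}}

```text
t: 21.92
eef_pos: [0.618, -0.1515, 0.0267]
tool_rot: [0.0, 0.034, 0.999, 0.0]
contact_force: [-0.3, 0.0, 1.9]
gripper_width: 0.295
```

Request:
{"fn": "drive_tool", "kwargs": {
  "increments": "0 0 -0.001 0;0 0 0 0;0 0 0 0"
}}

```text
t: 22.17
eef_pos: [0.6181, -0.1515, 0.0266]
tool_rot: [0.0, 0.034, 0.999, 0.0]
contact_force: [-3.5, 2.0, 9.8]
gripper_width: 0.291
```

Request:
{"fn": "drive_tool", "kwargs": {
  "increments": "0 0 0 0;0 0 0 0;0 0 0 0;0 0 0.005 0;0 0 0.02 0;0 0 0.03 0;0 0 0.03 0;0 0 0.03 0;0 0 0.03 0;0 0 0 0;0 0 0 0",
  "grip": 0.45
}}

```text
t: 23.08
eef_pos: [0.6192, -0.1518, 0.1728]
tool_rot: [0.002, 0.034, 0.999, -0.0]
contact_force: [-0.4, -0.5, -0.4]
gripper_width: 0.452
```

Request:
{"fn": "drive_tool", "kwargs": {
  "increments": "-0.002 0.018 0 0;-0.0043 0.036 0 0;-0.0043 0.036 0 0;-0.0043 0.036 0 0;-0.0043 0.036 0 0;-0.0043 0.036 0 0;-0.0043 0.036 0 0;-0.0043 0.036 0 0;-0.0043 0.036 0 0;-0.002 0.016 0 0;0 0 0 0;0 0 0 0",
  "grip": 0.78
}}

```text
t: 24.08
eef_pos: [0.5784, 0.1715, 0.1691]
tool_rot: [-0.001, 0.033, 0.999, -0.0]
contact_force: [0.6, -1.3, 0.0]
gripper_width: 0.781
```

```bash
python3 vz.py g1 125 150;  python3 v.py g2 "(.574,.17,.08)" 45
```

```text
24.0833 [0.57837405 0.17154889 0.16905616] [ 0.59807446 -1.3179977   0.00553618] 0.7811901621820586
24.1333 [0.57890205 0.1696407  0.1693302 ]
scene 268 181 4.333333333333333
top 137 134 4.333333333333333
```

View pics/g1.png

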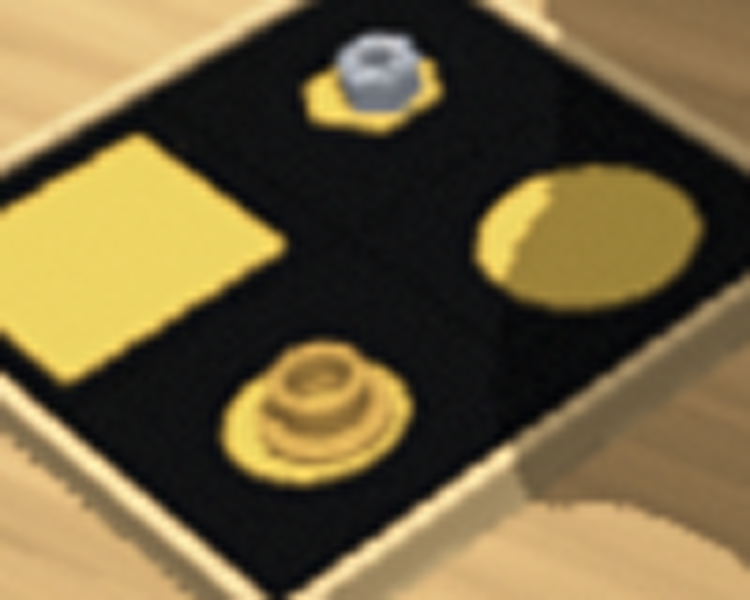

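View pics/g2.png

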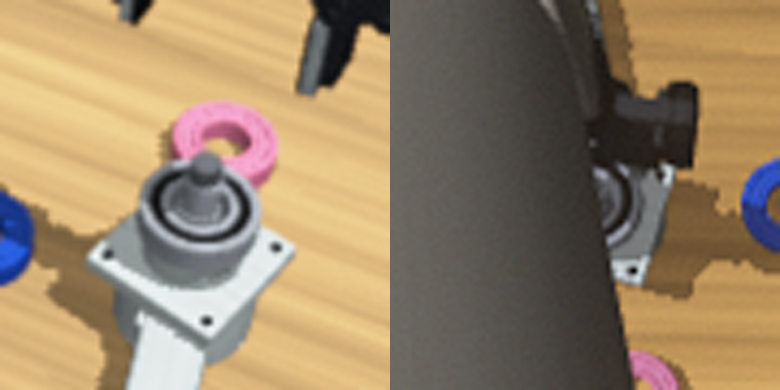

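Request:
{"fn": "drive_tool", "kwargs": {
  "increments": "0.001 0.001 -0.02 0;0 0 -0.03 0;0 0 -0.02 0;0 0 -0.008 0;0 0 0 0;0 0 0 0"
}}

```text
t: 24.73
eef_pos: [0.5809, 0.1705, 0.0928]
tool_rot: [0.0, 0.035, 0.999, -0.0]
contact_force: [0.2, -0.3, 0.8]
gripper_width: 0.783
```

```bash
python3 vz.py g3 270 160
```

```text
24.7333 [0.58093523 0.1705218  0.09277346] [ 0.15068592 -0.28795052  0.79312647] 0.7826718777249786
```

View pics/g3.png

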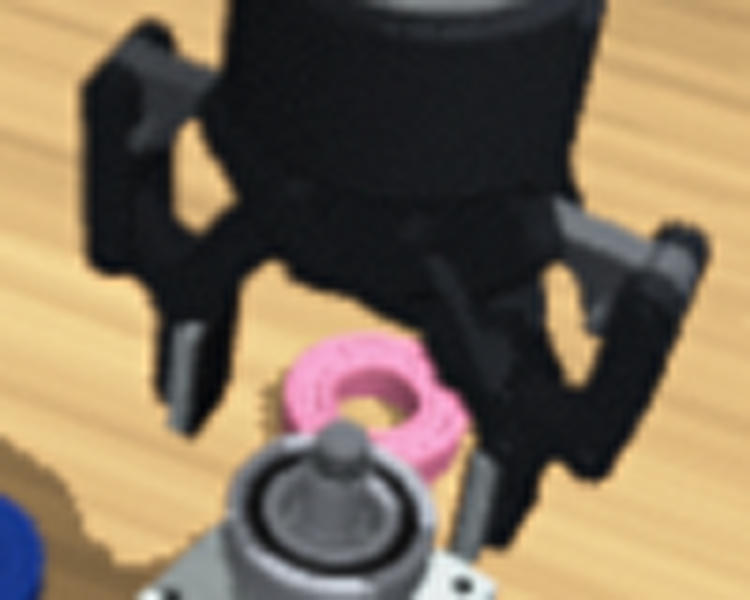

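Request:
{"fn": "drive_tool", "kwargs": {
  "increments": "0 0 -0.01 0;0 0 -0.009 0;0 0 -0.005 0;0 0 -0.001 0;0 0 0 0;0 0 0 0"
}}

```text
t: 25.28
eef_pos: [0.5805, 0.1716, 0.0674]
tool_rot: [-0.0, 0.034, 0.999, 0.0]
contact_force: [-0.3, 0.4, 0.6]
gripper_width: 0.781
```

Request:
{"fn": "drive_tool", "kwargs": {
  "increments": "0 0 0 0;0 0 0 0;0 0 0 0;0 0 0 0;0 0 0 0",
  "grip": 0.5,
  "squeeze": 25
}}

```text
t: 25.7
eef_pos: [0.5808, 0.1714, 0.0681]
tool_rot: [0.0, 0.034, 0.999, 0.0]
contact_force: [-2.2, -1.1, 5.7]
gripper_width: 0.58
```

```bash
python3 vz.py g4 270 160
```

```text
25.7 [0.58081766 0.17138337 0.06805565] [-2.18157863 -1.07938734  5.68783705] 0.5803877651552123
```

View pics/g4.png

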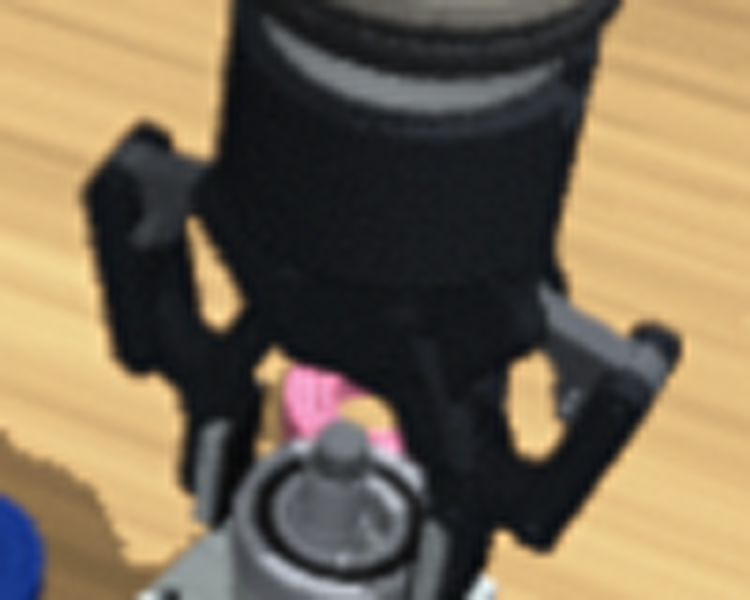

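Request:
{"fn": "drive_tool", "kwargs": {
  "increments": "0 0 0 0;0 0 0 0;0 0 0.004 0;0 0 0.01 0;0 0 0.02 0;0 0 0.025 0;0 0 0.025 0;0 0 0.015 0;0 0 0.005 0;0 0 0 0;0 0 0 0",
  "grip": 0.45,
  "squeeze": 60
}}

```text
t: 26.67
eef_pos: [0.58, 0.1716, 0.1709]
tool_rot: [-0.0, 0.034, 0.999, -0.0]
contact_force: [-0.4, 0.1, -1.3]
gripper_width: 0.565
```

```bash
python3 vz.py g5 270 150
```

```text
26.6667 [0.57997597 0.17156245 0.17088851] [-0.38959344  0.05115581 -1.29103714] 0.564714207013627
```

View pics/g5.png

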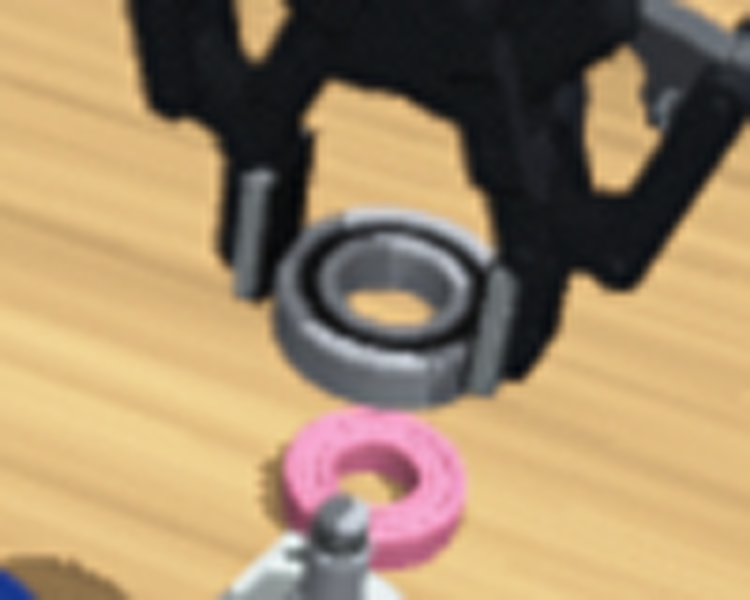

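Request:
{"fn": "drive_tool", "kwargs": {
  "increments": "-0.004 -0.018 0 0;-0.008 -0.036 0 0;-0.008 -0.036 0 0;-0.008 -0.036 0 0;-0.008 -0.036 0 0;-0.008 -0.036 0 0;-0.008 -0.036 0 0;-0.008 -0.036 0 0;-0.0055 -0.027 0 0;0 0 0 0;0 0 0 0"
}}

```text
t: 27.63
eef_pos: [0.5136, -0.1274, 0.1702]
tool_rot: [-0.001, 0.036, 0.999, -0.0]
contact_force: [-0.3, 1.4, -0.7]
gripper_width: 0.564
```

Request:
{"fn": "drive_tool", "kwargs": {
  "increments": "0 0 -0.03 0;0 0 -0.03 0;0 0 -0.025 0;0 0 -0.015 0;0 0 -0.008 0;0 0 0 0;0 0 0 0"
}}

```text
t: 28.22
eef_pos: [0.5152, -0.1246, 0.0633]
tool_rot: [-0.0, 0.034, 0.999, 0.0]
contact_force: [0.3, 0.3, -1.4]
gripper_width: 0.561
```

```bash
python3 vz.py h1 155 135
```

```text
28.2167 [ 0.51516773 -0.1246418   0.06327504] [ 0.33359712  0.25156729 -1.38382024] 0.561401386856739
```

View pics/h1.png

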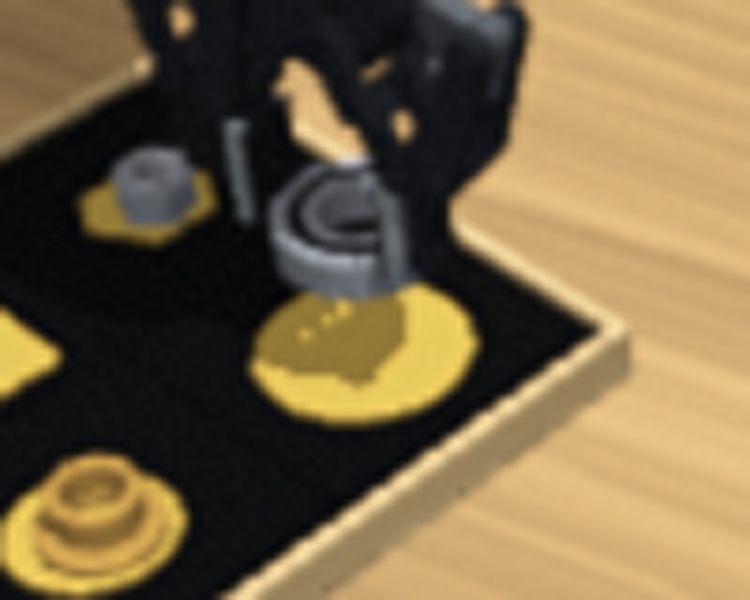

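Request:
{"fn": "drive_tool", "kwargs": {
  "increments": "0 -0.0005 -0.012 0;0 0 -0.01 0;0 0 -0.007 0;0 0 -0.005 0;0 0 -0.003 0;0 0 0 0;0 0 0 0;0 0 0 0"
}}

```text
t: 28.93
eef_pos: [0.5152, -0.1261, 0.0267]
tool_rot: [0.0, 0.034, 0.999, -0.0]
contact_force: [-0.6, -0.6, -1.1]
gripper_width: 0.563
```

```bash
python3 vz.py h2 155 135
```

```text
28.9333 [ 0.51522983 -0.12605084  0.02666111] [-0.59384562 -0.62980907 -1.05794526] 0.5632868846686832
```

View pics/h2.png

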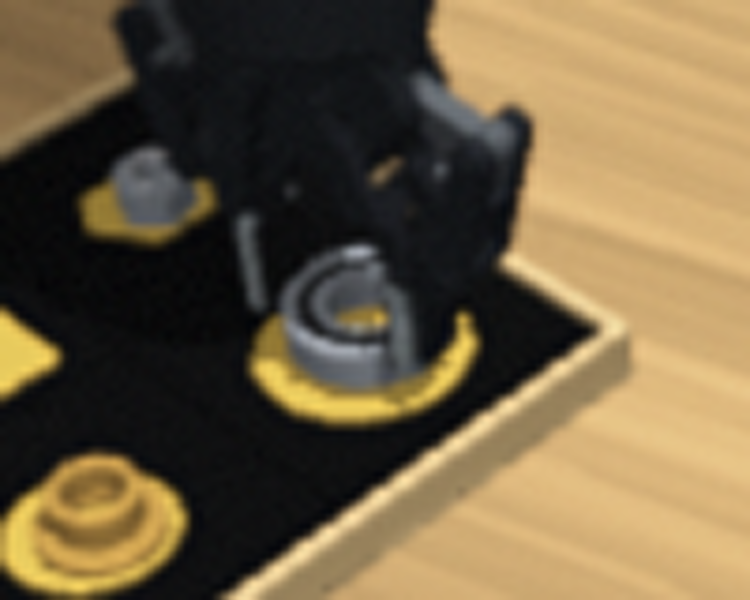

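Request:
{"fn": "drive_tool", "kwargs": {
  "increments": "0 0 -0.003 0;0 0 -0.002 0;0 0 0 0;0 0 0 0"
}}

```text
t: 29.32
eef_pos: [0.5149, -0.1259, 0.0213]
tool_rot: [-0.0, 0.034, 0.999, 0.0]
contact_force: [0.0, -0.5, -1.2]
gripper_width: 0.567
```

Request:
{"fn": "drive_tool", "kwargs": {
  "increments": "0 0 -0.001 0;0 0 0 0;0 0 0 0"
}}

```text
t: 29.57
eef_pos: [0.5151, -0.126, 0.0205]
tool_rot: [0.0, 0.034, 0.999, -0.0]
contact_force: [-0.1, -0.6, -0.8]
gripper_width: 0.561
```

Request:
{"fn": "drive_tool", "kwargs": {
  "increments": "0 0 -0.001 0;0 0 0 0;0 0 0 0"
}}

```text
t: 29.82
eef_pos: [0.5151, -0.126, 0.0204]
tool_rot: [0.0, 0.034, 0.999, 0.0]
contact_force: [-3.0, 1.1, 11.3]
gripper_width: 0.565
```

Request:
{"fn": "drive_tool", "kwargs": {
  "increments": "0 0 0 0;0 0 0 0;0 0 0 0;0 0 0.005 0;0 0 0.02 0;0 0 0.03 0;0 0 0.03 0;0 0 0.03 0;0 0 0.035 0;0 0 0 0;0 0 0 0",
  "grip": 0.7
}}

```text
t: 30.73
eef_pos: [0.5164, -0.1262, 0.1717]
tool_rot: [0.002, 0.034, 0.999, 0.0]
contact_force: [0.2, -0.2, -1.6]
gripper_width: 0.696
```

Request:
{"fn": "drive_tool", "kwargs": {
  "increments": "0.004 0.018 0 0;0.008 0.036 0 0;0.008 0.036 0 0;0.008 0.036 0 0;0.008 0.036 0 0;0.008 0.036 0 0;0.008 0.036 0 0;0.008 0.036 0 0;0.0055 0.028 0 0;0 0 0 0;0 0 0 0"
}}

```text
t: 31.65
eef_pos: [0.5793, 0.1742, 0.1676]
tool_rot: [-0.001, 0.032, 0.999, -0.0]
contact_force: [0.5, -0.8, 0.5]
gripper_width: 0.702
```

```bash
python3 vz.py i1 155 135;  python3 v.py i2 "(.574,.17,.08)" 45
```

```text
31.65 [0.57933661 0.17420333 0.1676219 ] [ 0.50972623 -0.82081705  0.47593603] 0.7022342080110323
31.7 [0.57953602 0.17186381 0.16786209]
scene 268 181 4.333333333333333
top 137 134 4.333333333333333
```

View pics/i1.png

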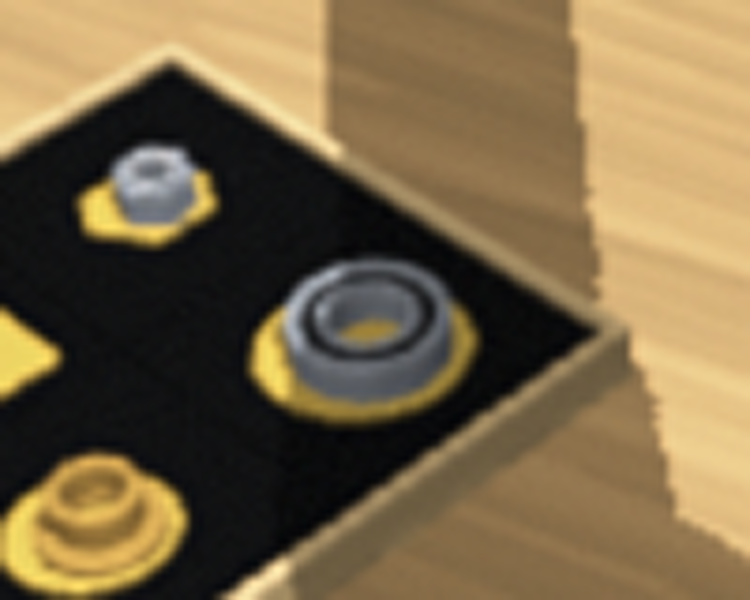

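View pics/i2.png

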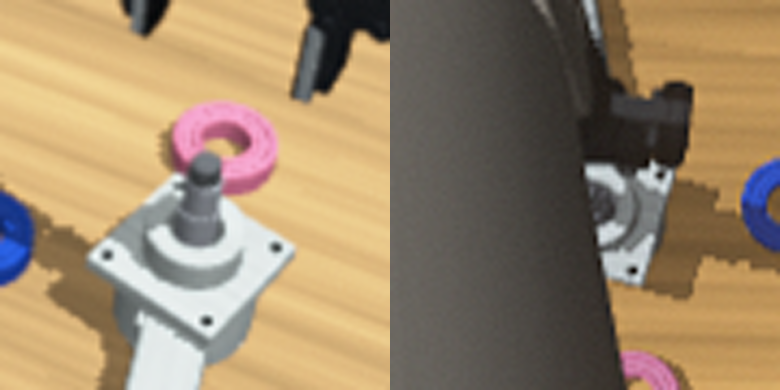

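Request:
{"fn": "drive_tool", "kwargs": {
  "increments": "0.001 0 -0.02 0;0 0 -0.03 0;0 0 -0.03 0;0 0 -0.015 0;0 0 0 0;0 0 0 0;0 0 0 0"
}}

```text
t: 32.38
eef_pos: [0.5824, 0.1712, 0.0756]
tool_rot: [0.001, 0.035, 0.999, 0.0]
contact_force: [0.4, -0.2, 0.4]
gripper_width: 0.697
```

```bash
python3 vz.py i3 270 160
```

```text
32.3833 [0.58244769 0.17117528 0.07564766] [ 0.36251036 -0.18476796  0.43113903] 0.6969935165513801
```

View pics/i3.png

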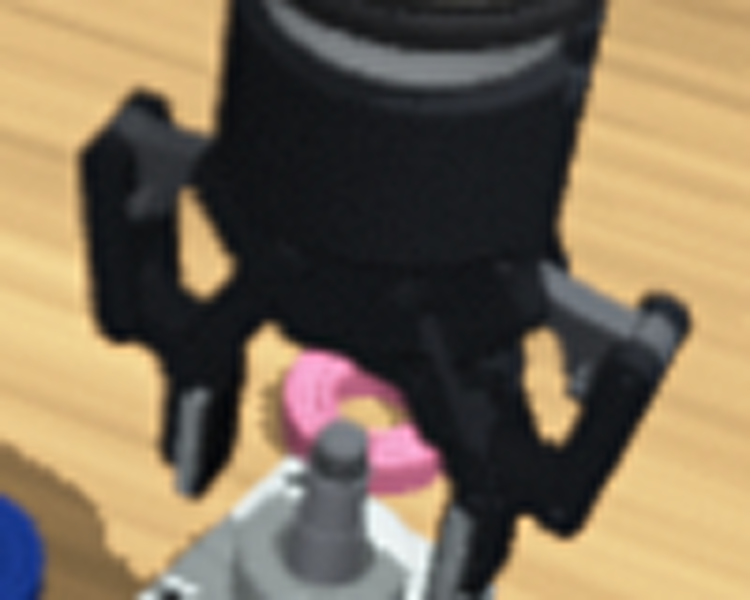

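Request:
{"fn": "drive_tool", "kwargs": {
  "increments": "-0.002 0 -0.01 0;0 0 -0.009 0;0 0 -0.005 0;0 0 -0.002 0;0 0 0 0;0 0 0 0;0 0 0 0"
}}

```text
t: 33.02
eef_pos: [0.5797, 0.1721, 0.0486]
tool_rot: [0.0, 0.034, 0.999, 0.0]
contact_force: [0.6, 0.5, 0.5]
gripper_width: 0.699
```

Request:
{"fn": "drive_tool", "kwargs": {
  "increments": "0 0 0 0;0 0 0 0;0 0 0 0;0 0 0 0;0 0 0 0",
  "grip": 0.4,
  "squeeze": 25
}}

```text
t: 33.43
eef_pos: [0.5799, 0.1717, 0.049]
tool_rot: [0.0, 0.034, 0.999, -0.0]
contact_force: [-0.8, -1.4, 5.5]
gripper_width: 0.497
```

```bash
python3 vz.py i4 270 175
```

```text
33.4333 [0.57988704 0.17169128 0.04904741] [-0.83126153 -1.42819006  5.52069089] 0.49700186753988096
```

View pics/i4.png

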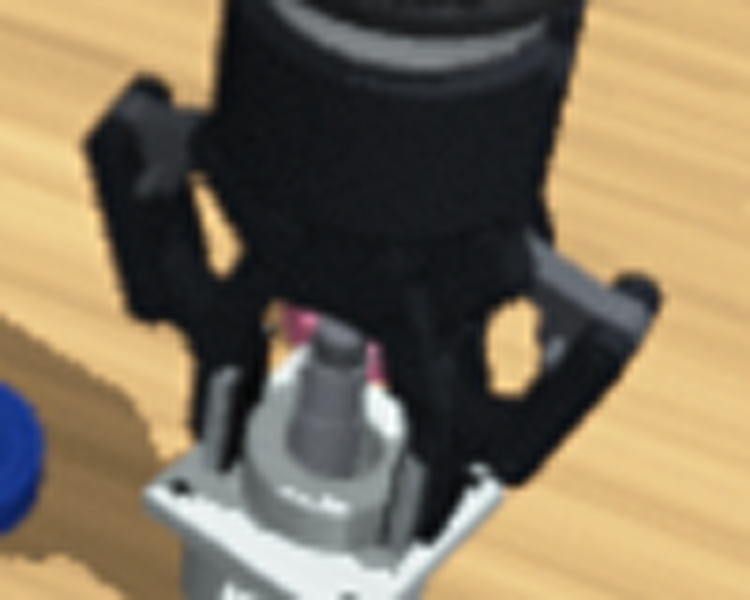

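Request:
{"fn": "drive_tool", "kwargs": {
  "increments": "0 0 0 0;0 0 0 0;0 0 0.004 0;0 0 0.01 0;0 0 0.02 0;0 0 0.02 0;0 0 0.025 0;0 0 0.025 0;0 0 0.015 0;0 0 0.005 0;0 0 0 0;0 0 0 0",
  "grip": 0.35,
  "squeeze": 80
}}

```text
t: 34.48
eef_pos: [0.5789, 0.1721, 0.1718]
tool_rot: [-0.0, 0.034, 0.999, -0.0]
contact_force: [-0.6, -1.0, -1.7]
gripper_width: 0.472
```

```bash
python3 vz.py i5 270 150
```

```text
34.4833 [0.57888043 0.17205439 0.17180006] [-0.60298783 -1.00343616 -1.72478066] 0.47209599161052224
```

View pics/i5.png

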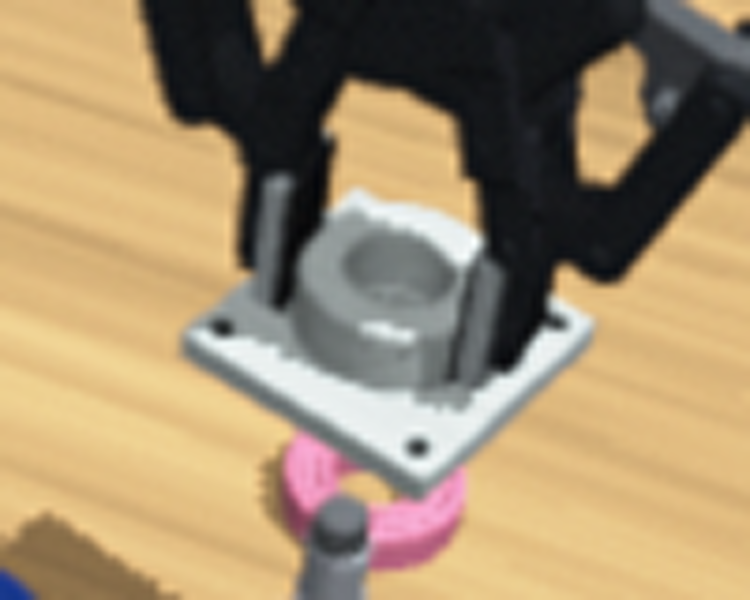

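Request:
{"fn": "drive_tool", "kwargs": {
  "increments": "0.001 -0.018 0 0;0.0012 -0.036 0 0;0.0012 -0.036 0 0;0.0012 -0.036 0 0;0.0012 -0.036 0 0;0.0012 -0.036 0 0;0.0012 -0.036 0 0;0.0012 -0.036 0 0;0.0012 -0.036 0 0;0.0012 -0.036 0 0;0.0012 -0.036 0 0;0.001 -0.03 0 0"
}}

```text
t: 35.53
eef_pos: [0.592, -0.2388, 0.1706]
tool_rot: [-0.001, 0.035, 0.999, -0.0]
contact_force: [0.6, 0.1, -1.4]
gripper_width: 0.471
```

Request:
{"fn": "drive_tool", "kwargs": {
  "increments": "0 -0.0185 0 0;0 0 0 0;0 0 -0.025 0;0 0 -0.03 0;0 0 -0.025 0;0 0 -0.015 0;0 0 -0.005 0;0 0 0 0;0 0 0 0"
}}

```text
t: 36.28
eef_pos: [0.5936, -0.2542, 0.0723]
tool_rot: [-0.0, 0.034, 0.999, 0.0]
contact_force: [-0.2, -0.4, -2.5]
gripper_width: 0.469
```

```bash
python3 vz.py j1 100 130
```

```text
36.2833 [ 0.59356588 -0.25420791  0.07234503] [-0.19713953 -0.36516577 -2.45357535] 0.4690338305410067
```

View pics/j1.png

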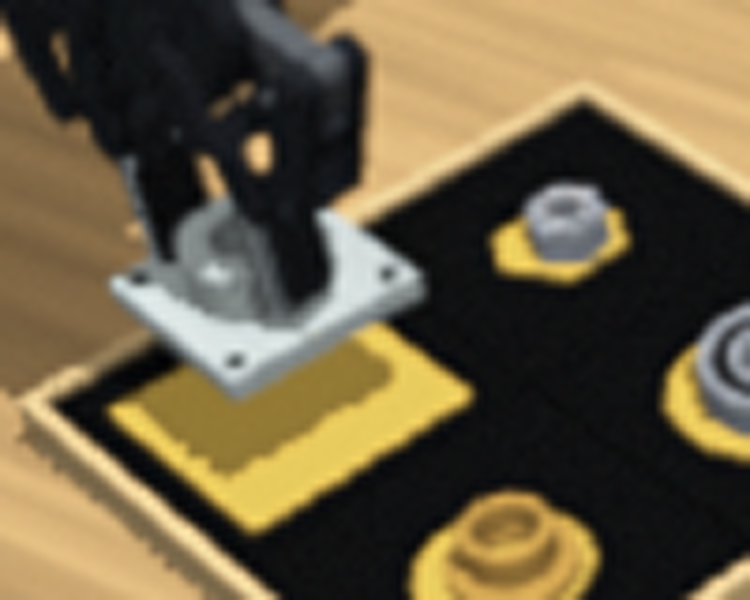

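Request:
{"fn": "drive_tool", "kwargs": {
  "increments": "0 0 -0.015 0;0 0 -0.012 0;0 0 -0.007 0;0 0 -0.004 0;0 0 0 0;0 0 0 0;0 0 0 0"
}}

```text
t: 36.92
eef_pos: [0.5939, -0.2547, 0.035]
tool_rot: [0.0, 0.034, 0.999, -0.0]
contact_force: [0.2, 0.7, -2.1]
gripper_width: 0.471
```

```bash
python3 vz.py j2 100 130
```

```text
36.9167 [ 0.59387005 -0.25471509  0.03496288] [ 0.15215276  0.6677407  -2.05437553] 0.4710402431547095
```

View pics/j2.png

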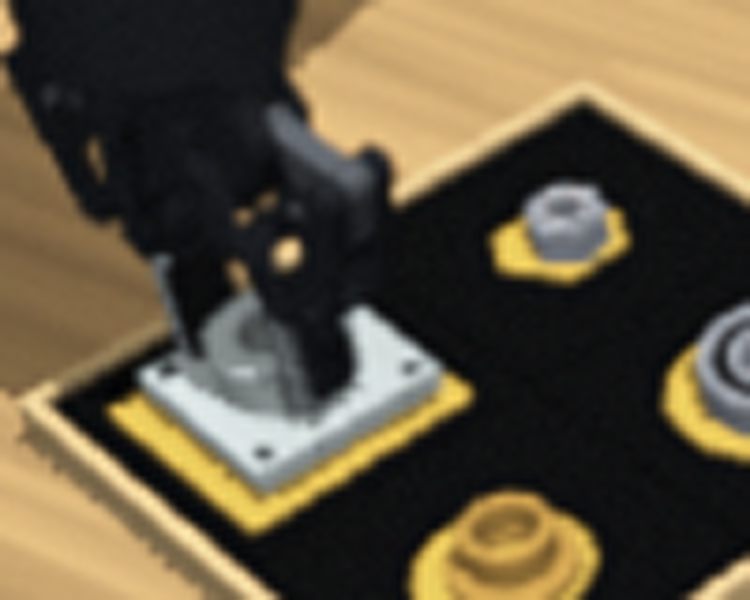

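Request:
{"fn": "drive_tool", "kwargs": {
  "increments": "0 0 -0.003 0;0 0 -0.002 0;0 0 -0.0015 0;0 0 0 0;0 0 0 0"
}}

```text
t: 37.38
eef_pos: [0.5934, -0.2544, 0.0278]
tool_rot: [-0.0, 0.034, 0.999, 0.0]
contact_force: [-0.2, -0.5, -2.0]
gripper_width: 0.471
```

Request:
{"fn": "drive_tool", "kwargs": {
  "increments": "0 0 -0.001 0;0 0 0 0;0 0 0 0"
}}

```text
t: 37.63
eef_pos: [0.5935, -0.2545, 0.0276]
tool_rot: [0.0, 0.034, 0.999, 0.0]
contact_force: [-2.3, 0.7, 5.7]
gripper_width: 0.473
```

Request:
{"fn": "drive_tool", "kwargs": {
  "increments": "0 0 -0.001 0;0 0 0 0;0 0 0 0"
}}

```text
t: 37.88
eef_pos: [0.5935, -0.2545, 0.0275]
tool_rot: [0.0, 0.034, 0.999, 0.0]
contact_force: [-4.8, 2.6, 14.2]
gripper_width: 0.474
```

Seated at the predicted height. Release, lift, and move aside for a final look.

Request:
{"fn": "drive_tool", "kwargs": {
  "increments": "0 0 0.001 0;0 0 0 0;0 0 0 0;0 0 0 0;0 0 0.005 0;0 0 0.02 0;0 0 0.03 0;0 0 0.03 0;0 0 0.03 0;0 0 0.03 0;0 0 0 0",
  "grip": 0.65
}}

```text
t: 38.8
eef_pos: [0.5968, -0.2563, 0.1789]
tool_rot: [0.005, 0.035, 0.999, -0.001]
contact_force: [1.3, -0.9, 0.1]
gripper_width: 0.654
```

Request:
{"fn": "drive_tool", "kwargs": {
  "increments": "0 0.03 0 0;0 0.036 0 0;0 0.036 0 0;0 0.036 0 0;0 0.036 0 0;0 0.036 0 0;0 0.036 0 0;0 0.036 0 0;0 0.03 0 0;0 0 0 0;0 0 0 0;0 0 0 0"
}}

```text
t: 39.8
eef_pos: [0.5934, 0.0567, 0.1719]
tool_rot: [0.0, 0.035, 0.999, -0.0]
contact_force: [-0.5, -0.4, 0.5]
gripper_width: 0.649
```

```bash
python3 v.py k1 "(.55,-.19,.02)" 62; python3 -c "
from h import *
o=bot.get_obs();print(o['eef_pos'],o['contact_force'],abs(o['joint_vel']).max())"
```

```text
39.8 [0.59344696 0.05666375 0.17192991]
scene 108 119 3.1451612903225805
top 275 135 3.1451612903225805
[0.5935458  0.05548508 0.17198877] [-0.49972433  0.57777797  0.15344488] 0.007453231948666932
```

View pics/k1.png

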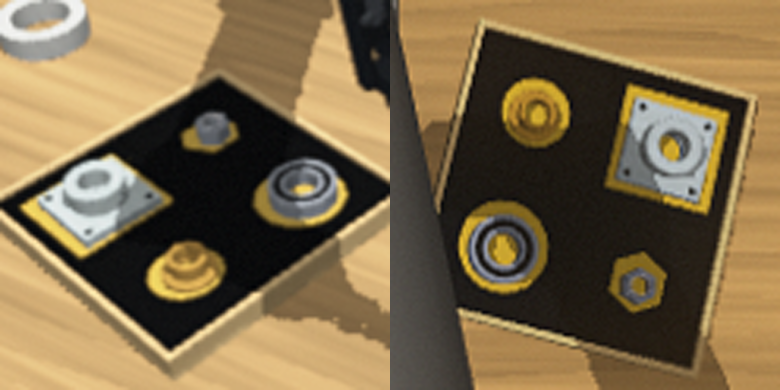

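View pics/top_k1.png

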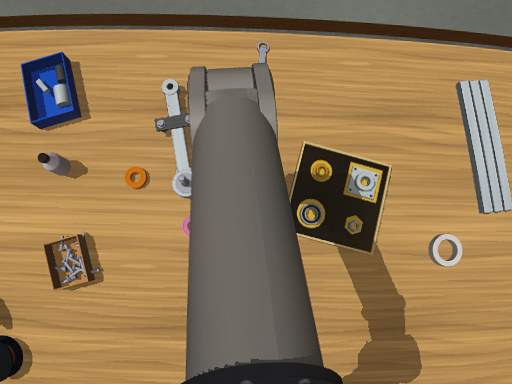

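```bash
python3 -c "
from station import bot
print(bot.hand_in())"
```

```text
the job is handed in; nothing more can be done
None
```

I stripped the stack in the order asked: nut, bush, bearing, hub. Each part went flat and the same way up into its own foam pocket. I lowered each one until light contact (3–14 N) showed it on the floor, then released it. The job was handed in at about 40 s, with the gripper open and clear of everything.

- **Final check:** the last pictures from both cameras show all four parts lying flat inside their pockets, the hub square to its own. Each touched down within 0.5 mm of the height worked out from its pick-up, though this is not an independent measurement of the seating. The gripper read no force afterwards, and in the last full picture the orange ring was in place. The arm hid the blue ring and most of the pink one, but the arm never touched either.
- **Fingertip height:** at a 38 mm opening the fingertips sit level with the reported tool point, not 22 mm ahead of it as `bot.finger_overhang` says. The pictures showed the mismatch, and I confirmed it with a light touch on bare bench (14 N). I used that value for every grasp.
- **Sideways offset:** the cameras and the reported position differ by about 3–5 mm in x and 1–2 mm in y. I corrected for this when placing.

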